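# Blank off the drain of the bubble-raft tank

## Task

The bubble-raft tank is to be filled for the next class, so blank off its drain: with both cam arms standing open, push the coupling onto the grooved drain adaptor until you feel it come fully home against its gasket, firmly but without ramming it (less than 20 N), and let go of it. Then swing the two cam arms, one after the other, right back against the coupling's sides until both are locked, without forcing them (less than 20 N on a handle), and leave everything else on the cart where it is.

Things in the scene. Friction and masses are not known exactly. Their poses are not given: they have to be found in the camera images.
- tank: Shallow clear-walled bubble-raft tank, aluminium rim, short legs: 260 mm (x) by 360 mm (y), 124 mm high, fixed. Origin: on the cart top below the middle of the outer face of its drain wall; z up; +x points from that wall into the tank. The grooved drain adaptor stands out of this wall along -x at y = 0.
- drain (a point): The drain's axis where it leaves the tank wall, 75 mm above the cart top; axes as the tank's. From here along -x: lock nut, 27 mm pipe, collar, then the nose, 36 mm in diameter, bevelled to 30 mm over its first 4 mm. The pipe is on a long thread, screwed in more or less far: the nose's tip is 106 to 134 mm out from the wall, not measured. Groove: 12.5 to 29 mm behind the tip.
- coupling: Loose aluminium blanking coupling, two steel cam arms, about 0.36 kg. Origin: centre of its open mouth, on its axis (25 mm above the cart top at the start); +x out of the mouth, +y to the left arm, z up. Socket: 38 mm bore, 50 mm outside, 36 mm long. Cam pins at x = -11.2 mm, y = +24.3 and -24.3 mm. Mounted, its axes are parallel to the tank's; unlocked, it stays on the adaptor when let go.
- tail (a point): Middle of the coupling's closed eight-sided tail, on its axis, at coupling x = -49 mm. The tail runs from x = -36 to -62 mm, 50 mm across flats; flats face up, down, +y and -y and are 20 mm wide. The place to grip it, from above, fingers on the +y and -y flats.
- gasket_face (a point): Face of the black rubber gasket in the coupling, on its axis, 33 mm inside the mouth (coupling x = -33 mm). Home = the adaptor's tip meets it. It then resists with about 14 N per mm and gives 3 mm at most; the cams squeeze it by 1 mm. If the coupling is more than about 2.5 mm short of home, the cams land on the adaptor's nose, the arms jam and the coupling is pushed off.
- handle_left: Steel handle of the left cam arm (+y side of the coupling): a bar 68 mm long, 8 mm thick, 14 mm tall (z). Origin: on the hinge pin, level with the coupling's axis; the hinge turns about z. Its axes are parallel to the coupling's when shut. In its own frame the bar runs from x = +3 to -65 mm, its middle plane at y = +11 mm.
- push_left (a point): Point on the left handle's outer face (handle frame x = -48 mm, y = +15 mm), the face to push when shutting it. From about 0.8 rad on, the cam draws the coupling in and this needs about 2 to 6 N; a dead stop at 0 rad.
- cam_left (a joint): Angle of the left cam arm, rad: 0 = shut, the handle lying back along the coupling's side, its end 14 mm past the tail's end; about 1.6 = open, standing straight out sideways; stop at 1.9. Opening turns the handle outwards and then towards the mouth. It turns easily until the cam meets the groove, and stays where it is left; shut on the adaptor, it holds itself.
- handle_right: Steel handle of the right cam arm (-y side of the coupling): a bar 68 mm long, 8 mm thick, 14 mm tall (z). Origin: on the hinge pin, level with the coupling's axis; the hinge turns about z. Its axes are parallel to the coupling's when shut. In its own frame the bar runs from x = +3 to -65 mm, its middle plane at y = -11 mm.
- push_right (a point): Point on the right handle's outer face (handle frame x = -48 mm, y = -15 mm), the face to push when shutting it. From about 0.8 rad on, the cam draws the coupling in and this needs about 2 to 6 N; a dead stop at 0 rad.
- cam_right (a joint): Angle of the right cam arm, rad: 0 = shut, the handle lying back along the coupling's side, its end 14 mm past the tail's end; about 1.6 = open, standing straight out sideways; stop at 1.9. Opening turns the handle outwards and then towards the mouth. It turns easily until the cam meets the groove, and stays where it is left; shut on the adaptor, it holds itself.
- spanner: Bystander: small steel spanner, 150 mm long, 8 mm thick, lying behind the coupling. Origin: centre of its underside.
- gauge_block: Bystander: grey ceramic gauge block, 35 by 50 by 9 mm, lying flat in front of the coupling's mouth. Origin: centre of its underside.
- ebony_lattice: Bystander: black ebony diamond-lattice segment, ten 18 mm balls on rods, about 75 mm across, standing beyond the drain's far side. Origin: its underside, below the middle.
- clear_lattice: Bystander: clear polycarbonate face-centred lattice model, a 76 mm cube of 16 mm balls and rods, standing between the coupling and the drain, farther from the robot. Origin: centre of its underside.
- spare_gasket: Bystander: spare black rubber gasket ring, 49 mm in diameter, 6 mm thick, lying beyond the coupling's right arm. Origin: centre of its underside.
Things that resemble listed ones, but are neither listed nor needed, are in the scene too. Leave any pink or turquoise look-alike of the coupling alone.

How it is judged (in metres and radians):
On the way, in this order (a step that is already met when the one before it is completed fails the run):
1. the coupling sits on the adaptor, pushed on past its groove, with both cam arms still open (x of coupling in the frame of tank above -0.1035 m and y of coupling in the frame of tank between -0.005 and 0.005 m and z of coupling in the frame of tank between 0.07 and 0.08 m and angle between the x axis of coupling and the x axis of tank, either way round below 0.12 rad and value of joint each of cam_left, cam_right above 1.1 rad), for 0.2 s.
2. one cam arm is shut while the other is still open (x of coupling in the frame of tank above -0.1025 m and y of coupling in the frame of tank between -0.004 and 0.004 m and z of coupling in the frame of tank between 0.071 and 0.079 m and angle between the x axis of coupling and the x axis of tank, either way round below 0.1 rad and ((value of joint cam_left below 0.12 rad and value of joint cam_right above 0.8 rad) or (value of joint cam_right below 0.12 rad and value of joint cam_left above 0.8 rad))), for 0.2 s.
At the end, for the whole second after the job is handed in: The coupling is on the drain adaptor (its mouth no more than 101.5 mm out from the tank wall, within 3 mm of the drain's axis to each side and in height, its axis within 0.07 rad of the drain's), both cam arms are shut to within 0.12 rad, and it is at rest (x of coupling in the frame of tank above -0.1015 m and y of coupling in the frame of tank between -0.003 and 0.003 m and z of coupling in the frame of tank between 0.072 and 0.078 m and angle between the x axis of coupling and the x axis of tank, either way round below 0.07 rad and value of joint each of cam_left, cam_right below 0.12 rad and linear speed of coupling below 0.01 m/s); the robot touches nothing.
It fails at once if the coupling is rammed: more than 20 N between coupling and tank (adaptor) while both arms are still open (contact force between coupling and tank above 20 N and value of joint each of cam_left, cam_right above 0.9 rad).
It fails at once if more than 20 N on a cam arm's handle (contact force between any of handle_left, handle_right and anything else above 20 N).
It fails at once if a bystander is moved by more than 30 mm (distance of any of spanner, gauge_block, ebony_lattice, clear_lattice, spare_gasket from where it was at the start of the episode above 0.03 m).
It also fails if it takes over 72 s, if anything falls off the work surface, if the arm or the gripper's body presses on something with over 40 N, if the wrist force passes 120 N, or if a joint passes its speed limit or range.

## Robot

A 6-joint arm with a two-finger parallel gripper is mounted at the origin on the work surface. World frame = base frame: x ahead of the robot, y to its left, z up, the work surface at z = 0. Lengths are in mm, angles in rad, forces in N, time in s.
With the tool pointing down it reaches from about 350 to 875 mm from the base axis. Payload 4.2 kg.
Tool frame: the origin (TCP) lies at the very end of the fingers, on their centre line; the grasp point (between the pads) lies 19 mm behind it (arm.grasp_offset is the distance from the TCP to the grasp point, in mm); z points along the fingers, y is the direction in which the jaws open and shut (so a half turn about z gives the same grasp; the last joint's range is limited). The gripper opens to 85 mm and grips with 20 to 120 N. Pads are 22 mm wide; open, the fingers measure 114 mm over their backs; the gripper's body (76 mm by 85 mm) begins 54 mm behind the grasp point. The pads swing forward as they close: fully open they stand 13 mm farther back than shut.
Start: joints at [-0.887, 0.385, 0.008, 0, -1.194, -0.259], TCP at [257.599, -569.422, 201.412] pointing down, gripper open.
Joint ranges: [-3.14, 3.14], [-1.21, 2.06], [-1.07, 1.41], [-3.16, 2.05], [-2.99, -0.16], [-3.1, 3.1]. Speed limits (rad/s): [2.79, 2.79, 3.14, 3.14, 3.14, 3.14].

## Interface

Orientations are given as a unit quaternion [x, y, z, w].
In Python, from bench import arm gives the robot as it stands.
- The arm moves only by the tool arm_command, never from a script. Its argument "commands" is one flat list of numbers, 4 for each row, row after row: the shift along the tool's x, y, z in m, then the turn about the tool's z in degrees. In form: [tx, ty, tz, roll, tx, ty, tz, roll, ...]. A call has exactly 5 rows; each row shifts and turns the pose as measured when the row begins, along the tool's axes as they then stand; what a row does not reach is not made up. A row lasts 1/10 s, in which the tool goes at most 50 mm and 8.59 degrees, less where a joint would pass 70% of its speed; a pose out of reach is approached as far as the arm can. A call with a gripper value outside its range is refused whole. "jaw" is the opening, from 0 (shut) to 1 (fully open), set as the call begins (left out, the last holds). The fingers move at their own pace and stop on an object; the grip force is fixed at half the most. Time passes only in rows, so rows that do not move let the fingers close, or fill a call up. It gives the time, the measured TCP pose, the force and the opening at its end, in the units of the state.
- arm.read_state(): the state, without advancing time (a new reading comes with each control period).
- arm.get_image(name): name is "side" or "top" or "wrist"; returns the picture (420x560x3 uint8, red, green, blue); there is no depth.
- arm.camera_info(name): a dict with "camera_matrix" (3x3 intrinsics, pixels), "world_from_camera" (4x4, takes a point from camera to world coordinates). Camera axes: x right, y down, z forward; pixel columns grow to the right and rows downward; lengths in mm; the calibration is good to about 2 mm. A picture is of the moment at which its call begins: read the wrist's pose just before it. camera_info takes no time and is no camera call; for the wrist camera it gives the pose at the moment of the call.
- arm.job_done(): hands the job in, once; it reports no verdict.
Trained networks look in the newest picture that a camera, given by its name, has taken for a name from the list of things; names that differ only in an ending like _2 or _b are one class to them, and where a whole thing is asked for, a point or a joint stands for the part that bears it (a point fixed in the world has none). Each returns a list of dicts, best first, with "confidence" (0 to 1); they miss things now and then, are a little off and sometimes report something else, mostly with a low value. They report only what shows in the picture. A call takes as long as a camera call. They do not tell look-alikes from the thing itself.
- arm.regions_of(camera, target): "mask" (420x560 bool, what is visible of it).
- arm.place_of(camera, target): "centre" ([x, y, z] in mm, in the coordinates of the camera as it stood for that picture, good to about 4 mm: a listed point, or the origin of a listed thing).
The state is a dict: "clock": time; "joints": joint angles; "joint_vel": joint speeds; "joint_efforts": joint torques, N m; "position": TCP position; "ee_rot": TCP orientation; "contact_force": force on the tool from outside, world axes, zero at the start; "wrist_torque": the same for the moment, N m; "gripper_width": finger opening in mm.
Only numpy, scipy, OpenCV 4.12 (cv2) and the standard library are available. Lean on these libraries where they do the work, as an engineer would, in place of code of your own. Each camera call takes 0.05 s, during which the arm holds its last target.

## Working session

There is one attempt and no reset: what is moved stays moved. The work goes in short steps, Python scripts to look and compute and a tool call to move; the robot and the scene stay as the last step left them, time stands still between calls to the robot, and variables do not carry over. Pictures are saved under pics/ and viewed, and the job is handed in when it is done.

Besides the shell and the picture viewer there is one more tool, called after "Emit:" by a JSON object that holds its "api" and its "payload". arm_command: Moves the arm, as the interface text tells. Its arguments: {"type":"object","properties":{"commands":{"type":"array"},"jaw":{"type":"number"}},"required":["commands"]}

```bash
ls; mkdir -p pics
python3 - <<'E'
from bench import arm
import cv2, numpy as np
s=arm.read_state(); print(s)
for n in ["side","top","wrist"]:
    im=arm.get_image(n); cv2.imwrite(f"pics/{n}0.png",im[:,:,::-1])
    ci=arm.camera_info(n); print(n,np.round(ci["camera_matrix"],1).tolist(),np.round(ci["world_from_camera"],3).tolist())
E
```

```text
pics
{'clock': 0.0, 'joints': array([-8.87403977e-01,  3.85565565e-01,  6.57987343e-03, -5.03880981e-04,
       -1.19401038e+00, -2.58581061e-01]), 'joint_vel': array([ 3.71433454e-04, -2.17255452e-04,  8.23993516e-04, -2.47618670e-05,
       -1.29196888e-03, -3.47764964e-04]), 'joint_efforts': array([-2.73344094e-04, -3.92287266e+01,  1.88399810e+01,  4.18607309e+00,
       -4.66121084e-03, -2.96915891e-05]), 'position': array([ 257.31390733, -568.8331765 ,  200.29752847]), 'ee_rot': array([-2.10721088e-01,  9.77545579e-01,  1.08637342e-03, -2.90413782e-04]), 'contact_force': array([-0.01642392, -0.4147531 , -0.2451644 ]), 'wrist_torque': array([-0.0385808 , -0.01139802, -0.00574859]), 'gripper_width': 85.61179135505172}
side [[454.6, 0.0, 283.9], [0.0, 454.6, 209.1], [0.0, 0.0, 1.0]] [[-0.706, -0.534, 0.465, 199.515], [-0.708, 0.531, -0.466, 382.004], [0.002, -0.658, -0.753, 708.966], [0.0, 0.0, 0.0, 1.0]]
top [[440.4, 0.0, 271.7], [0.0, 440.4, 206.5], [0.0, 0.0, 1.0]] [[-0.007, -0.981, 0.194, 426.246], [-1.0, 0.007, -0.003, -43.727], [0.002, -0.194, -0.981, 883.129], [0.0, 0.0, 0.0, 1.0]]
wrist [[366.1, 0.0, 277.5], [0.0, 366.1, 215.1], [0.0, 0.0, 1.0]] [[-0.413, 0.863, 0.291, 181.86], [0.911, 0.39, 0.134, -604.469], [0.002, 0.321, -0.947, 372.671], [0.0, 0.0, 0.0, 1.0]]
```

View pics/side0.png

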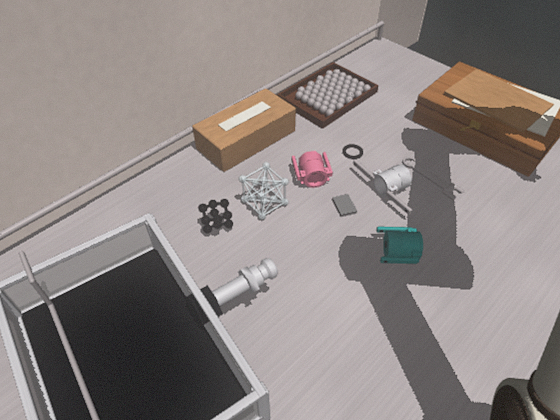

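View pics/top0.png

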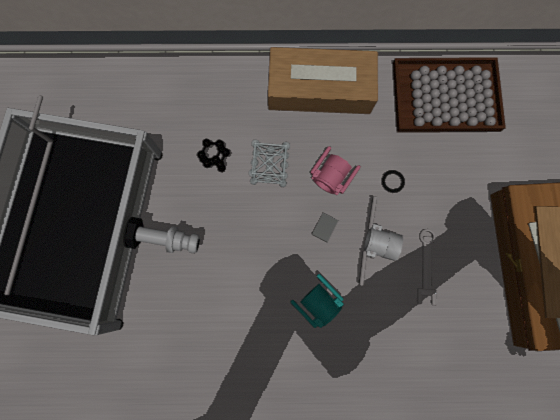

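View pics/wrist0.png

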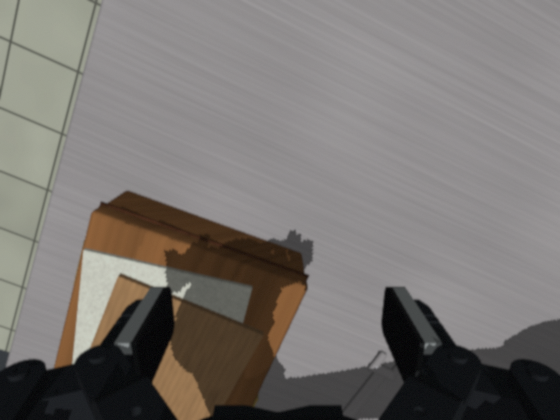

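```bash
cat > h.py <<'E'
from bench import arm
import cv2, numpy as np
from scipy.spatial.transform import Rotation as R
np.set_printoptions(suppress=True,precision=2)
def w(cam,p):
    T=np.array(arm.camera_info(cam)["world_from_camera"]); return T[:3,:3]@np.array(p)+T[:3,3]
def proj(cam,P):
    ci=arm.camera_info(cam);T=np.array(ci["world_from_camera"]);K=np.array(ci["camera_matrix"])
    p=T[:3,:3].T@(np.array(P)-T[:3,3]); q=K@p; return q[:2]/q[2]
def pix2plane(cam,u,v,z):
    ci=arm.camera_info(cam);T=np.array(ci["world_from_camera"]);K=np.array(ci["camera_matrix"])
    d=T[:3,:3]@np.linalg.inv(K)@np.array([u,v,1.]); o=T[:3,3]
    return o+d*(z-o[2])/d[2]
def places(cam,names):
    for n in names:
        for r in arm.place_of(cam,n)[:3]:
            c=r["centre"]; print(cam,n,round(r["confidence"],2),np.round(w(cam,c),1),"px",np.round(proj(cam,w(cam,c))))
E
python3 - <<'E'
from h import *
places("top",["coupling","tail","handle_left","handle_right","push_left","push_right","drain","tank","gasket_face"])
places("side",["coupling","tail","drain","tank"])
print(arm.read_state()["clock"])
E
```

```text
top coupling 0.61 [ 530.2 -232.3   22. ] px [367. 239.]
top coupling 0.57 [ 382.8 -162.8   23.7] px [334. 316.]
top tail 0.76 [ 518.8 -275.8   20.6] px [389. 245.]
top tail 0.72 [542.4 218.8  75. ] px [129. 231.]
top tail 0.69 [ 652.6 -298.8   -0.3] px [393. 181.]
top handle_left 0.55 [ 406.4 -172.4   27.8] px [339. 304.]
top handle_left 0.54 [ 632.2 -177.2   24.1] px [337. 188.]
top handle_left 0.47 [ 505.2 -237.1   21.7] px [370. 252.]
top handle_right 0.49 [ 549.6 -247.6   22. ] px [374. 229.]
top handle_right 0.43 [ 375.6 -137.    22.1] px [320. 320.]
top handle_right 0.42 [ 662.2 -133.3   21.6] px [314. 174.]
top push_left 0.66 [ 459.2 -214.4   24. ] px [359. 275.]
top push_left 0.65 [ 450.9 -147.1   21.8] px [325. 280.]
top push_left 0.65 [ 666.7 -218.4   25. ] px [357. 171.]
top push_right 0.71 [393.  -87.4  23.3] px [294. 311.]
top push_right 0.52 [ 596.8 -243.9   23.1] px [371. 205.]
top push_right 0.48 [ 708.5 -152.9   21. ] px [323. 152.]
top drain 0.88 [539.9 216.3  74.3] px [130. 232.]
top drain 0.21 [ 476.7 -347.5   -1.8] px [423. 267.]
top tank 0.57 [541.6 218.4  -3.2] px [141. 236.]
top gasket_face 0.97 [ 518.2 -267.    21.9] px [385. 245.]
top gasket_face 0.81 [ 406.3 -135.1   23.6] px [319. 304.]
top gasket_face 0.79 [ 663.8 -170.    24.4] px [333. 173.]
side coupling 0.93 [ 378.7 -159.2   23. ] px [420. 246.]
side coupling 0.71 [ 630.7 -151.3   19.6] px [318. 181.]
side tail 0.97 [ 515.6 -284.5   20.4] px [399. 177.]
side tail 0.73 [ 675.4 -179.2   28. ] px [311. 162.]
side tail 0.61 [ 415.5 -130.5   21.9] px [395. 244.]
side drain 0.78 [546.2 217.9  71.7] px [202. 303.]
side tank 0.69 [536.8 218.   -2. ] px [211. 328.]
0.8
```

```bash
cat >> h.py <<'E'
def yaw_of(s=None):
    s=s or arm.read_state(); x=R.from_quat(s["ee_rot"]).as_matrix()[:,0]; return np.degrees(np.arctan2(x[1],x[0]))
def plan(target,yaw,nmin=5,maxmm=45,s=None):
    "rows (tool axes, m / deg) from now to target TCP, tool straight down"
    s=s or arm.read_state(); p=np.array(s["position"]); y0=yaw_of(s)
    dy=(yaw-y0+180)%360-180; d=np.array(target,float)-p
    n=max(nmin,int(np.ceil(np.linalg.norm(d)/maxmm)),int(np.ceil(abs(dy)/8))); n=int(np.ceil(n/5)*5)
    print("from",p,"yaw",round(y0,2),"t",round(s["clock"],2),"d",d,"dyaw",round(dy,2))
    for i in range(n):
        a=np.radians(y0+dy*i/n); dd=d/n
        ux=np.array([np.cos(a),np.sin(a),0]); uz=np.array([0,0,-1.]); uy=np.cross(uz,ux)
        print(f"{ux@dd/1000:.4f},{uy@dd/1000:.4f},{uz@dd/1000:.4f},{-dy/n:.2f},", end="\n" if i%5<4 else "\n--\n")
def tilt(s=None):
    s=s or arm.read_state(); z=R.from_quat(s["ee_rot"]).as_matrix()[:,2]; return z
def stat():
    s=arm.read_state(); print("t",round(s["clock"],2),"p",s["position"],"yaw",round(yaw_of(s),2),"z",np.round(tilt(s),4),"F",s["contact_force"],"w",round(s["gripper_width"],1))
E
python3 -c "
from h import *
plan([522,-290,200],-102)"
```

```text
from [ 257.59 -569.42  201.44] yaw -155.66 t 0.8 d [264.41 279.42  -1.44] dyaw 53.66
-0.0356,0.0146,0.0001,-5.37,
-0.0368,0.0112,0.0001,-5.37,
-0.0377,0.0077,0.0001,-5.37,
-0.0382,0.0041,0.0001,-5.37,
-0.0385,0.0005,0.0001,-5.37,
--
-0.0383,-0.0031,0.0001,-5.37,
-0.0379,-0.0066,0.0001,-5.37,
-0.0371,-0.0102,0.0001,-5.37,
-0.0360,-0.0136,0.0001,-5.37,
-0.0346,-0.0169,0.0001,-5.37,
--
```

Emit:
{"api": "arm_command", "payload": {"commands": [-0.0356,0.0146,0,-5.4,-0.0368,0.0112,0,-5.4,-0.0377,0.0077,0,-5.4,-0.0382,0.0041,0,-5.4,-0.0385,0.0005,0,-5.4], "jaw": 1}}

```text
clock: 1.3
position: [389.9, -428.1, 200.9]
ee_rot: [-0.437, 0.899, -0.0, -0.0]
contact_force: [0.8, -0.1, 0.8]
gripper_width: 85.4
```

Emit:
{"api": "arm_command", "payload": {"commands": [-0.0383,-0.0031,0,-5.4,-0.0379,-0.0066,0,-5.4,-0.0371,-0.0102,0,-5.4,-0.036,-0.0136,0,-5.4,-0.0346,-0.0169,0,-5.4]}}

```text
clock: 1.8
position: [524.0, -279.1, 201.9]
ee_rot: [-0.643, 0.766, -0.001, 0.0]
contact_force: [1.4, -0.4, 0.1]
gripper_width: 85.2
```

Emit:
{"api": "arm_command", "payload": {"commands": [0,0,0,0,0,0,0,0,0,0,0,0,0,0,0,0,0,0,0,0]}}

```text
clock: 2.3
position: [525.6, -277.2, 201.8]
ee_rot: [-0.644, 0.765, -0.001, 0.0]
contact_force: [-0.1, 0.4, 0.2]
gripper_width: 85.2
```

Run:
```python
from h import *
stat()
im=arm.get_image("wrist"); cv2.imwrite("pics/w1.png",im[:,:,::-1])
places("wrist",["coupling","tail","gasket_face","handle_left","handle_right","push_left","push_right"])
```

```text
t 2.3 p [ 525.61 -277.16  201.78] yaw -99.77 z [ 0. -0. -1.] F [-0.06  0.39  0.24] w 85.2
wrist coupling 0.86 [ 637.3 -154.7   22.5] px [197. 305.]
wrist coupling 0.63 [ 377.3 -159.5   29. ] px [437. 268.]
wrist coupling 0.61 [ 525.9 -232.1   24.9] px [285. 225.]
wrist tail 0.82 [ 419.4 -128.5   23.6] px [396. 296.]
wrist tail 0.66 [ 517.9 -281.8   22.6] px [285. 175.]
wrist tail 0.65 [ 677.8 -182.    27.4] px [153. 291.]
wrist gasket_face 0.92 [ 522.3 -267.7   18.4] px [283. 189.]
wrist gasket_face 0.9 [ 663.9 -168.3   26.4] px [169. 299.]
wrist gasket_face 0.57 [ 403.8 -139.    27.7] px [412. 288.]
wrist handle_left 0.83 [ 405.2 -169.4   27. ] px [409. 262.]
wrist handle_left 0.62 [ 497.9 -240.5   26.6] px [311. 213.]
wrist handle_left 0.59 [ 631.  -173.2   20.4] px [199. 288.]
wrist handle_right 0.75 [ 549.4 -251.9   19.3] px [259. 208.]
wrist handle_right 0.57 [ 374.5 -133.2   27.1] px [439. 288.]
wrist handle_right 0.16 [ 499.3 -235.1   24.5] px [311. 217.]
wrist push_left 0.85 [ 455.8 -147.5   22.7] px [362. 286.]
wrist push_left 0.73 [ 458.7 -212.1   26. ] px [353. 232.]
wrist push_left 0.57 [ 661.4 -216.6   23.8] px [160. 257.]
wrist push_right 0.71 [ 603.2 -243.6   24.5] px [208. 225.]
wrist push_right 0.61 [ 457.7 -211.8   26.8] px [355. 233.]
```

View pics/w1.png

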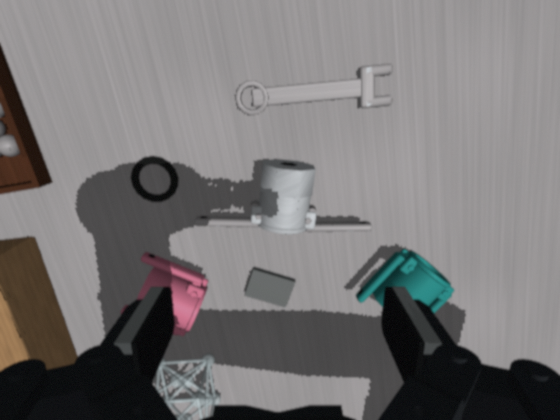

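Run:
```python
import cv2
im=cv2.imread("pics/w1.png")[140:250,190:385]
cv2.imwrite("pics/w1z.png",cv2.resize(im,None,fx=4,fy=4,interpolation=cv2.INTER_CUBIC))
```

```text
(no output)
```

View pics/w1z.png

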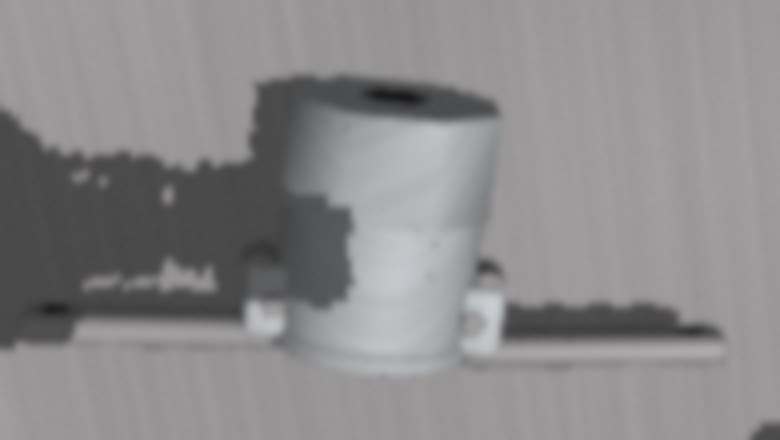

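```bash
python3 -c "
from h import *
plan([517.4,-281,70],-102.5)"
```

```text
from [ 526.19 -276.45  201.71] yaw -99.69 t 2.7 d [  -8.79   -4.55 -131.71] dyaw -2.81
0.0012,0.0016,0.0263,0.56,
0.0012,0.0016,0.0263,0.56,
0.0012,0.0016,0.0263,0.56,
0.0012,0.0015,0.0263,0.56,
0.0013,0.0015,0.0263,0.56,
--
```

Emit:
{"api": "arm_command", "payload": {"commands": [0.0012,0.0016,0.0263,0.6,0.0012,0.0016,0.0263,0.6,0.0012,0.0016,0.0263,0.6,0.0012,0.0016,0.0263,0.6,0.0012,0.0016,0.0263,0.6]}}

```text
clock: 3.2
position: [522.5, -282.8, 72.0]
ee_rot: [-0.624, 0.781, -0.008, 0.004]
contact_force: [0.4, -0.3, -0.1]
gripper_width: 85.2
```

Run:
```python
from h import *
im=arm.get_image("wrist"); cv2.imwrite("pics/w2.png",im[:,:,::-1])
places("wrist",["coupling","tail","gasket_face"])
stat()
plan([517.4,-281,6],-102.5)
```

```text
wrist coupling 0.97 [ 522.1 -230.1   18.1] px [290. 296.]
wrist coupling 0.79 [ 375.2 -159.5   24. ] px [514. 347.]
wrist coupling 0.67 [ 631.8 -151.6   17.8] px [174. 408.]
wrist gasket_face 0.82 [ 518.8 -268.4   20. ] px [289. 245.]
t 3.4 p [ 522.76 -283.04   73.1 ] yaw -102.66 z [ 0.01 -0.01 -1.  ] F [ 0.49 -0.42  1.11] w 85.3
from [ 522.76 -283.04   73.1 ] yaw -102.66 t 3.4 d [ -5.36   2.04 -67.1 ] dyaw 0.16
-0.0002,0.0011,0.0134,-0.03,
-0.0002,0.0011,0.0134,-0.03,
-0.0002,0.0011,0.0134,-0.03,
-0.0002,0.0011,0.0134,-0.03,
-0.0002,0.0011,0.0134,-0.03,
--
```

View pics/w2.png

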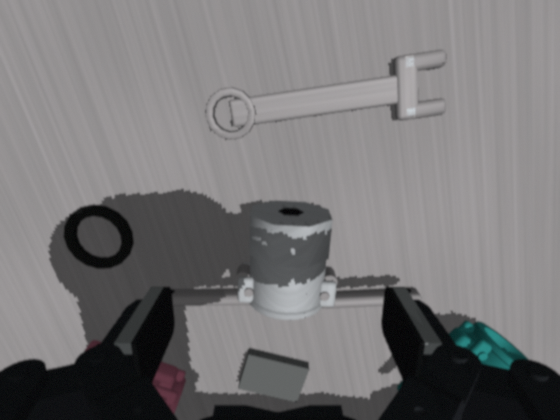

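Run:
```python
from h import *
print(pix2plane("wrist",291,212,25), "left/right tail edges z=35", pix2plane("wrist",250,235,32),pix2plane("wrist",331,235,32), "mouth top", pix2plane("wrist",286,310,45))
```

```text
[ 512.39 -292.42   25.  ] left/right tail edges z=35 [ 540.3  -285.32   32.  ] [ 490.76 -274.57   32.  ] mouth top [ 527.98 -235.79   45.  ]
```

Emit:
{"api": "arm_command", "payload": {"commands": [0,0.001,0.003,0,0,0.001,0.003,0,0,0.001,0.003,0,0,0,0,0,0,0,0,0]}}

```text
clock: 3.9
position: [523.9, -283.4, 69.5]
ee_rot: [-0.625, 0.78, -0.012, 0.007]
contact_force: [0.3, -0.3, -0.5]
gripper_width: 85.5
```

Run:
```python
from h import *
stat()
print(R.from_quat(arm.read_state()["ee_rot"]).as_matrix())
im=arm.get_image("wrist"); cv2.imwrite("pics/w3.png",im[:,:,::-1])
cv2.imwrite("pics/w3z.png",cv2.resize(im[180:340,140:420,::-1],None,fx=2.8,fy=2.8,interpolation=cv2.INTER_CUBIC))
places("wrist",["tail","handle_left","handle_right"])
```

```text
t 3.9 p [ 523.86 -283.42   69.49] yaw -102.56 z [ 0.03 -0.01 -1.  ] F [ 0.25 -0.3  -0.46] w 85.5
[[-0.22 -0.98  0.03]
 [-0.98  0.22 -0.01]
 [ 0.   -0.03 -1.  ]]
wrist tail 0.76 [ 518.2 -281.3   22. ] px [288. 231.]
wrist handle_left 0.74 [ 405.6 -165.6   28.5] px [482. 356.]
wrist handle_left 0.67 [ 632.  -174.8   19.8] px [171. 386.]
wrist handle_right 0.25 [ 525.8 -232.7   21.9] px [292. 298.]
```

View pics/w3z.png

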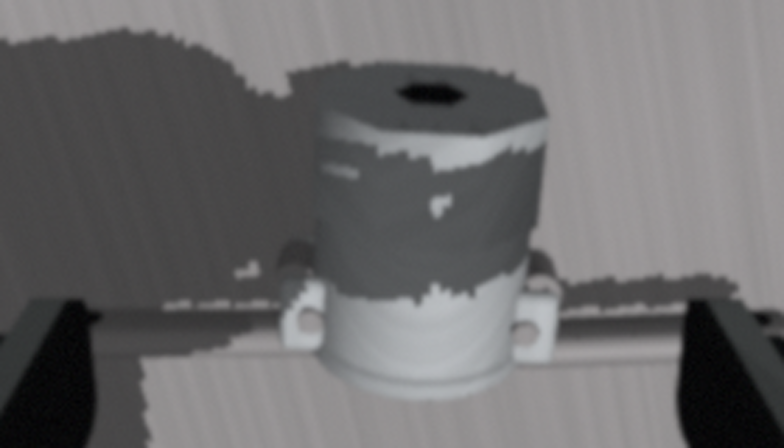

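Run:
```python
from h import *
s=arm.read_state(); print(s["joints"],s["joint_vel"],s["joint_efforts"]);stat()
```

```text
[-0.22  0.45 -0.26  0.01 -0.84 -0.  ] [-0.  0. -0. -0. -0. -0.] [  0.   -38.9   15.49   3.43   0.05   0.  ]
t 4.1 p [ 523.65 -283.36   69.12] yaw -102.57 z [ 0.03 -0.01 -1.  ] F [-0.58  0.04  0.59] w 85.5
```

Emit:
{"api": "arm_command", "payload": {"commands": [0,0,0,0,0,0,0,0,0,0,0,0,0,0,0,0,0,0,0,0]}}

```text
clock: 4.6
position: [523.6, -283.4, 69.0]
ee_rot: [-0.625, 0.78, -0.012, 0.006]
contact_force: [-0.6, -0.3, -0.1]
gripper_width: 85.6
```

Run:
```python
from h import *
s=arm.read_state(); print(s["joints"],s["joint_vel"],s["joint_efforts"]);stat()
```

```text
[-0.22  0.45 -0.26  0.01 -0.84 -0.  ] [ 0.  0. -0.  0.  0.  0.] [ -0.   -38.85  15.47   3.43   0.05   0.  ]
t 4.6 p [ 523.65 -283.39   68.99] yaw -102.57 z [ 0.02 -0.01 -1.  ] F [-0.64 -0.28 -0.09] w 85.6
```

```bash
cat >> h.py <<'E'
def full():
    s=arm.read_state(); print("t",round(s["clock"],2),"p",np.round(s["position"],2),"yaw",round(yaw_of(s),2),"z",[f"{v:.4f}" for v in tilt(s)],"F",s["contact_force"],"T",s["wrist_torque"],"w",round(s["gripper_width"],1)); print("j",[f"{v:.4f}" for v in s["joints"]],"e",s["joint_efforts"])
E
python3 -c "
from h import *
full()"
```

```text
t 4.6 p [ 523.65 -283.39   68.99] yaw -102.57 z ['0.0249', '-0.0104', '-0.9996'] F [-0.64 -0.28 -0.09] T [ 0.01  0.06 -0.05] w 85.6
j ['-0.2217', '0.4458', '-0.2630', '0.0063', '-0.8354', '-0.0018'] e [ -0.   -38.85  15.47   3.43   0.05   0.  ]
```

Emit:
{"api": "arm_command", "payload": {"commands": [0,0.002,0,0,0,0.002,0,0,0,0.002,0,0,0,0,0,0,0,0,0,0]}}

```text
clock: 5.1
position: [517.0, -281.9, 68.8]
ee_rot: [-0.625, 0.78, -0.012, 0.006]
contact_force: [-0.4, 0.8, 0.4]
gripper_width: 85.3
```

```bash
python3 -c "
from h import *
full()"
```

```text
t 5.1 p [ 517.03 -281.87   68.78] yaw -102.57 z ['0.0247', '-0.0102', '-0.9996'] F [-0.36  0.78  0.38] T [-0.02  0.05 -0.01] w 85.3
j ['-0.2217', '0.4368', '-0.2795', '0.0062', '-0.8282', '-0.0018'] e [ -0.01 -38.3   15.32   3.39   0.05  -0.  ]
```

Emit:
{"api": "arm_command", "payload": {"commands": [0,0,-0.02,0,0,0,-0.02,0,0,0,-0.02,0,0,0,-0.02,0,0,0,0,0]}}

```text
clock: 5.6
position: [514.5, -281.0, 150.7]
ee_rot: [-0.625, 0.78, -0.011, 0.006]
contact_force: [0.1, 0.5, 0.2]
gripper_width: 85.5
```

```bash
python3 -c "
from h import *
full()"
```

```text
t 5.6 p [ 514.49 -281.02  150.65] yaw -102.58 z ['0.0221', '-0.0098', '-0.9997'] F [0.08 0.46 0.22] T [ 0.07 -0.01  0.02] w 85.5
j ['-0.2211', '0.3471', '-0.1862', '0.0056', '-1.0138', '-0.0013'] e [ -0.05 -35.62  17.14   3.8   -0.15   0.  ]
```

Emit:
{"api": "arm_command", "payload": {"commands": [0,0,0,0,0,0,0,0,0,0,0,0,0,0,0,0,0,0,0,0]}}

```text
clock: 6.1
position: [512.7, -280.2, 147.2]
ee_rot: [-0.625, 0.78, -0.008, 0.004]
contact_force: [0.7, 0.6, -0.4]
gripper_width: 85.5
```

```bash
python3 -c "
from h import *
full()"
```

```text
t 6.1 p [ 512.74 -280.24  147.23] yaw -102.61 z ['0.0170', '-0.0075', '-0.9998'] F [ 0.73  0.59 -0.45] T [ 0.    0.04 -0.04] w 85.5
j ['-0.2211', '0.3500', '-0.1905', '0.0043', '-1.0121', '-0.0013'] e [ -0.   -36.12  17.46   3.87   0.04  -0.  ]
```

```bash
python3 -c "
from h import *
plan([516.5,-282,50],-102.5,10)"
```

```text
from [ 512.74 -280.24  147.23] yaw -102.61 t 6.1 d [  3.76  -1.76 -97.23] dyaw 0.11
0.0001,-0.0004,0.0097,-0.01,
0.0001,-0.0004,0.0097,-0.01,
0.0001,-0.0004,0.0097,-0.01,
0.0001,-0.0004,0.0097,-0.01,
0.0001,-0.0004,0.0097,-0.01,
--
0.0001,-0.0004,0.0097,-0.01,
0.0001,-0.0004,0.0097,-0.01,
0.0001,-0.0004,0.0097,-0.01,
0.0001,-0.0004,0.0097,-0.01,
0.0001,-0.0004,0.0097,-0.01,
--
```

Emit:
{"api": "arm_command", "payload": {"commands": [0,0,0.01,0,0,0,0.01,0,0,0,0.01,0,0,0,0.01,0,0,0,0.01,0]}}

```text
clock: 6.6
position: [513.4, -280.6, 92.7]
ee_rot: [-0.625, 0.781, -0.008, 0.004]
contact_force: [0.3, 0.0, -0.3]
gripper_width: 85.7
```

Emit:
{"api": "arm_command", "payload": {"commands": [0,0,0.01,0,0,0,0.01,0,0,0,0.01,0,0,0,0.005,0,0,0,0,0]}}

```text
clock: 7.1
position: [512.5, -280.4, 51.8]
ee_rot: [-0.625, 0.781, -0.006, 0.003]
contact_force: [-0.1, 0.3, 0.1]
gripper_width: 85.0
```

```bash
python3 -c "
from h import *
full()
plan([516.8,-282,6],-102.5,5)"
```

```text
t 7.1 p [ 512.54 -280.44   51.81] yaw -102.63 z ['0.0117', '-0.0060', '-0.9999'] F [-0.14  0.31  0.06] T [-0.02 -0.02  0.02] w 85.0
j ['-0.2217', '0.4573', '-0.2963', '0.0045', '-0.8045', '-0.0018'] e [  0.01 -38.53  14.77   3.27   0.07  -0.  ]
from [ 512.54 -280.44   51.81] yaw -102.63 t 7.1 d [  4.26  -1.56 -45.81] dyaw 0.13
0.0001,-0.0009,0.0092,-0.03,
0.0001,-0.0009,0.0092,-0.03,
0.0001,-0.0009,0.0092,-0.03,
0.0001,-0.0009,0.0092,-0.03,
0.0001,-0.0009,0.0092,-0.03,
--
```

Emit:
{"api": "arm_command", "payload": {"commands": [0,-0.001,0.009,0,0,-0.001,0.009,0,0,-0.001,0.009,0,0,-0.001,0.009,0,0,-0.0005,0.006,0]}}

```text
clock: 7.6
position: [519.4, -282.2, 8.1]
ee_rot: [-0.625, 0.78, -0.008, 0.004]
contact_force: [0.4, 1.5, 0.3]
gripper_width: 85.2
```

Run:
```python
from h import *
im=arm.get_image("wrist"); cv2.imwrite("pics/w4.png",im[:,:,::-1])
full()
plan([516.8,-282,6],-102.5,5)
```

```text
t 7.65 p [ 518.73 -282.      7.16] yaw -102.63 z ['0.0138', '-0.0065', '-0.9999'] F [-0.07 -0.13 -1.25] T [0.03 0.09 0.01] w 85.5
j ['-0.2220', '0.5240', '-0.3211', '0.0051', '-0.7108', '-0.0023'] e [  0.14 -43.2   14.5    3.28   0.11   0.  ]
from [ 518.73 -282.      7.16] yaw -102.63 t 7.65 d [-1.93  0.   -1.16] dyaw 0.13
0.0001,0.0004,0.0002,-0.03,
0.0001,0.0004,0.0002,-0.03,
0.0001,0.0004,0.0002,-0.03,
0.0001,0.0004,0.0002,-0.03,
0.0001,0.0004,0.0002,-0.03,
--
```

View pics/w4.png

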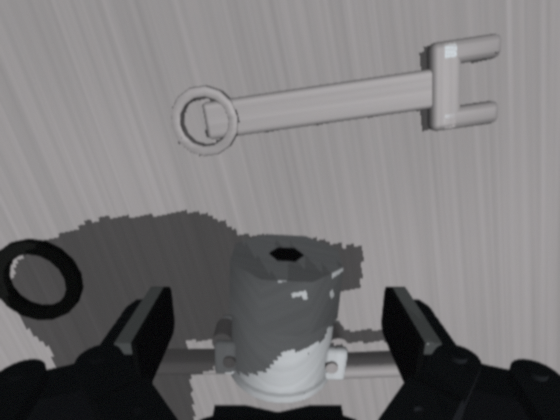

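Run:
```python
from h import *
s=arm.read_state(); p=s["position"]; M=R.from_quat(s["ee_rot"]).as_matrix()
for dx in (-11,0,11):
  print(dx, proj("wrist",p+M@np.array([dx,0,-19.])), [proj("wrist",p+M@np.array([dx,y,-13.])) for y in (-42,42)])
print("end hole at z25:",pix2plane("wrist",287,254,25))
```

```text
-11 [277.   299.89] [array([192.11, 293.28]), array([361.88, 293.38])]
0 [277.02 279.45] [array([190.43, 273.37]), array([363.58, 273.47])]
11 [277.03 258.16] [array([188.69, 252.64]), array([365.35, 252.75])]
end hole at z25: [ 511.24 -293.15   25.  ]
```

Run:
```python
import cv2,numpy as np
im=cv2.imread("pics/w4.png")[220:420,90:470]
im=np.clip(im.astype(float)*1.8,0,255).astype('uint8')
cv2.imwrite("pics/w4z.png",cv2.resize(im,None,fx=2.1,fy=2.1,interpolation=cv2.INTER_CUBIC))
```

```text
(no output)
```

View pics/w4z.png

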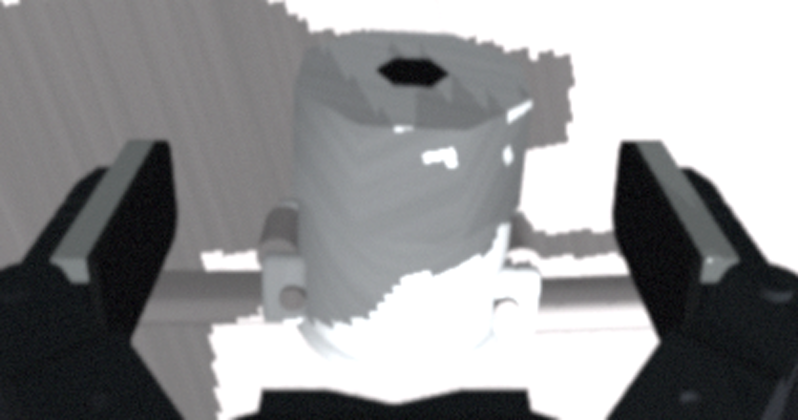

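Run:
```python
from h import *
s=arm.read_state(); p=s["position"]; M=R.from_quat(s["ee_rot"]).as_matrix()
for zz in (-13,-20,-25,-30,-35,-40,-45):
  print(zz,[proj("wrist",p+M@np.array([dx,-42.7,zz])) for dx in (-11,11)])
```

```text
-13 [array([190.69, 293.28]), array([187.21, 252.64])]
-20 [array([187.4 , 300.98]), array([183.65, 259.04])]
-25 [array([184.9 , 306.84]), array([180.92, 263.94])]
-30 [array([182.25, 313.04]), array([178.04, 269.13])]
-35 [array([179.44, 319.6 ]), array([174.97, 274.64])]
-40 [array([176.46, 326.56]), array([171.71, 280.5 ])]
-45 [array([173.3 , 333.97]), array([168.23, 286.75])]
```

Run:
```python
from h import *
im=arm.get_image("side"); cv2.imwrite("pics/s4.png",cv2.resize(im[60:300,280:560,::-1],None,fx=2.8,fy=2.5,interpolation=cv2.INTER_CUBIC))
s=arm.read_state(); p=s["position"]; M=R.from_quat(s["ee_rot"]).as_matrix()
for zz in (0,-13,-40):
  for y in (-42.7,42.7):
    q=proj("side",p+M@np.array([0,y,zz])); print(zz,y,q, (q-[280,60])*[2.8,2.5])
```

```text
0 -42.7 [383.27 169.02] [289.17 272.54]
0 42.7 [409.63 193.17] [362.97 332.92]
-13 -42.7 [384.3  164.79] [292.04 261.98]
-13 42.7 [410.98 188.99] [366.75 322.46]
-40 -42.7 [386.5  155.74] [298.2  239.35]
-40 42.7 [413.88 180.02] [374.87 300.05]
```

View pics/s4.png

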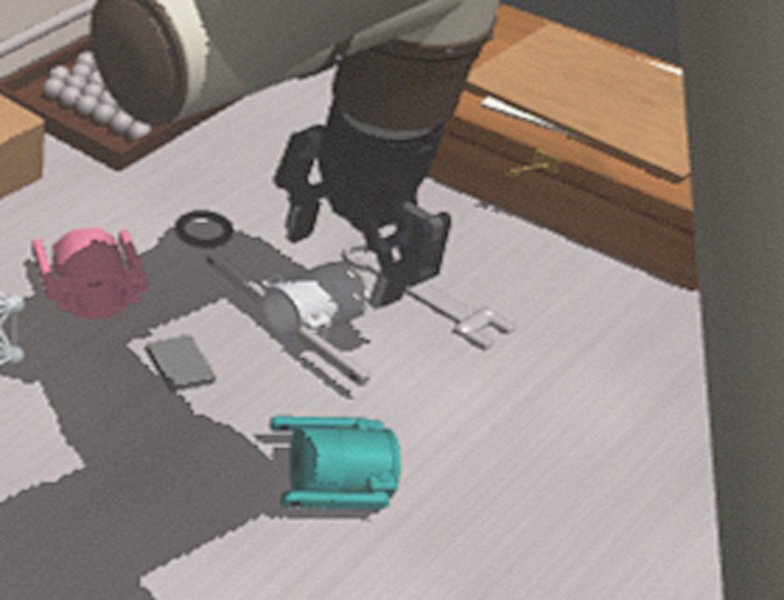

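Run:
```python
from h import *
print("go",arm.grasp_offset, [a for a in dir(arm) if a[0]!='_'])
def ray(cam,u,v):
    ci=arm.camera_info(cam);T=np.array(ci["world_from_camera"]);K=np.array(ci["camera_matrix"])
    d=T[:3,:3]@np.linalg.inv(K)@np.array([u,v,1.]); return T[:3,3],d/np.linalg.norm(d)
def tri(a,b):
    (o1,d1),(o2,d2)=a,b
    A=np.stack([d1,-d2],1); t=np.linalg.lstsq(A,o2-o1,rcond=None)[0]
    p1=o1+t[0]*d1;p2=o2+t[1]*d2; return (p1+p2)/2, np.linalg.norm(p1-p2)
L=tri(ray("wrist",173,305),ray("side",280+297/2.8,60+238/2.5)); Rr=tri(ray("wrist",384,305),ray("side",280+382/2.8,60+300/2.5))
print(L,Rr); full()
```

```text
go 18.700000000000003 ['IKError', 'camera_info', 'get_image', 'grasp_offset', 'job_done', 'place_of', 'read_state', 'regions_of']
(array([ 560.73, -291.03,   49.15]), np.float64(0.9512059930341442)) (array([ 473.72, -273.75,   49.26]), np.float64(3.3476325958385633))
t 7.7 p [ 518.83 -282.08    7.86] yaw -102.62 z ['0.0140', '-0.0068', '-0.9999'] F [0.75 0.8  0.39] T [ 0.02  0.06 -0.02] w 85.5
j ['-0.2220', '0.5231', '-0.3206', '0.0054', '-0.7120', '-0.0023'] e [  0.03 -40.44  13.63   3.02   0.11  -0.  ]
```

Emit:
{"api": "arm_command", "payload": {"commands": [0,0.0005,0.003,0,0,0.0005,0.003,0,0,0.0005,0.003,0,0,0,0.003,0,0,0,0.002,0]}}

```text
clock: 8.2
position: [518.4, -282.1, -6.1]
ee_rot: [-0.625, 0.78, -0.008, 0.004]
contact_force: [-0.3, 0.2, -0.4]
gripper_width: 85.2
```

Run:
```python
from h import *
full()
im=arm.get_image("wrist"); cv2.imwrite("pics/w5.png",im[:,:,::-1])
im=arm.get_image("side"); cv2.imwrite("pics/s5.png",cv2.resize(im[100:220,350:450,::-1],None,fx=5,fy=5,interpolation=cv2.INTER_CUBIC))
```

```text
t 8.2 p [ 518.41 -282.14   -6.07] yaw -102.6 z ['0.0166', '-0.0076', '-0.9998'] F [-0.32  0.24 -0.42] T [-0.02  0.08 -0.01] w 85.2
j ['-0.2221', '0.5413', '-0.3343', '0.0060', '-0.6774', '-0.0025'] e [  0.   -41.09  13.08   2.89   0.01   0.  ]
```

View pics/s5.png

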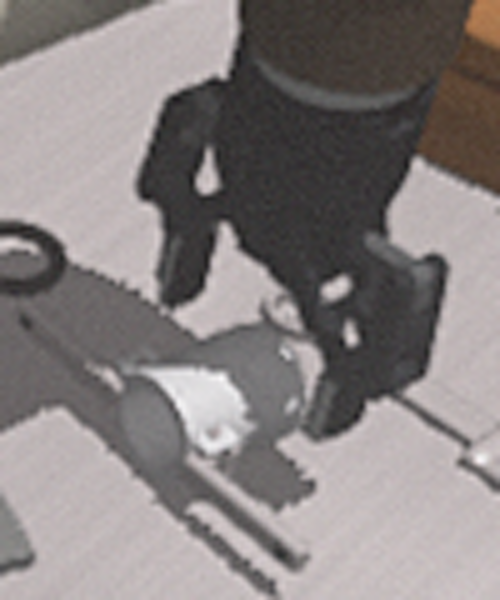

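View pics/w5.png

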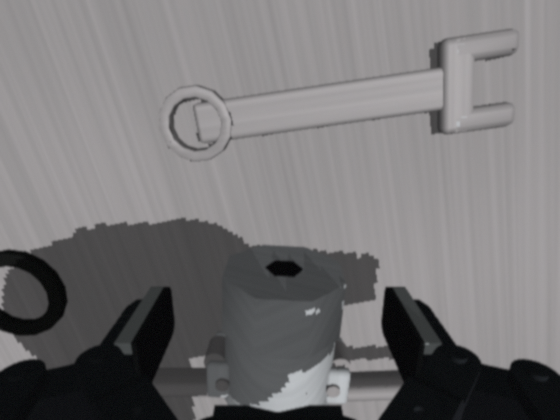

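Emit:
{"api": "arm_command", "payload": {"commands": [0,0.0005,0.003,0,0,0.0005,0.003,0,0,0.0005,0.003,0,0,0,0.003,0,0,0,0.002,0]}}

```text
clock: 8.8
position: [517.3, -282.0, -20.9]
ee_rot: [-0.625, 0.78, -0.008, 0.004]
contact_force: [-0.4, -0.3, -0.1]
gripper_width: 85.2
```

Run:
```python
from h import *
full()
im=arm.get_image("wrist"); cv2.imwrite("pics/w6.png",im[:,:,::-1])
im=arm.get_image("side"); cv2.imwrite("pics/s6.png",cv2.resize(im[100:220,350:450,::-1],None,fx=5,fy=5,interpolation=cv2.INTER_CUBIC))
```

```text
t 8.8 p [ 517.28 -281.95  -20.88] yaw -102.6 z ['0.0171', '-0.0077', '-0.9998'] F [-0.36 -0.32 -0.13] T [ 0.04  0.04 -0.08] w 85.2
j ['-0.2222', '0.5613', '-0.3478', '0.0063', '-0.6433', '-0.0027'] e [  0.   -41.54  12.56   2.78   0.02   0.  ]
```

View pics/s6.png

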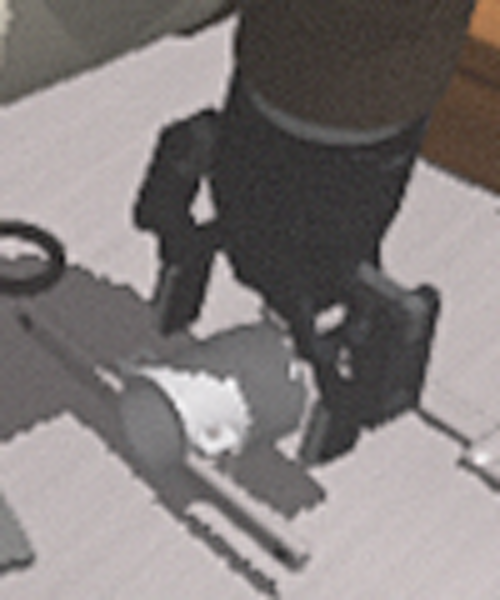

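View pics/w6.png

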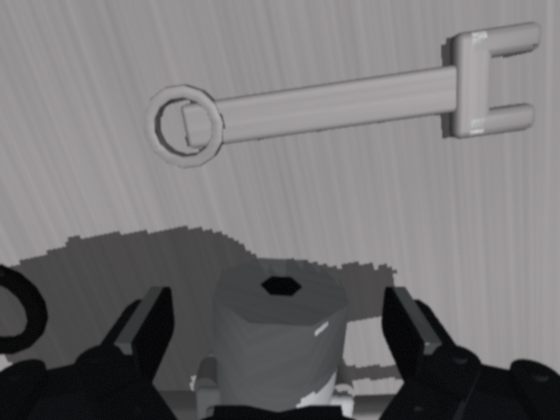

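Emit:
{"api": "arm_command", "payload": {"commands": [0,0.0004,0.002,0,0,0.0004,0.002,0,0,0,0,0,0,0,0,0,0,0,0,0]}}

```text
clock: 9.4
position: [516.6, -281.8, -25.1]
ee_rot: [-0.625, 0.78, -0.008, 0.004]
contact_force: [0.5, -0.0, -0.2]
gripper_width: 85.2
```

Emit:
{"api": "arm_command", "payload": {"commands": [0,0,0,0,0,0,0,0,0,0,0,0,0,0,0,0,0,0,0,0], "jaw": 0}}

```text
clock: 9.9
position: [517.0, -282.1, -24.4]
ee_rot: [-0.625, 0.78, -0.009, 0.004]
contact_force: [1.2, -0.6, -0.8]
gripper_width: 49.1
```

Run:
```python
from h import *
full()
im=arm.get_image("wrist"); cv2.imwrite("pics/w7.png",im[:,:,::-1])
im=arm.get_image("side"); cv2.imwrite("pics/s7.png",cv2.resize(im[100:220,350:450,::-1],None,fx=5,fy=5,interpolation=cv2.INTER_CUBIC))
```

```text
t 9.9 p [ 517.04 -282.09  -24.38] yaw -102.59 z ['0.0181', '-0.0083', '-0.9998'] F [ 1.17 -0.61 -0.78] T [0.02 0.01 0.03] w 49.1
j ['-0.2223', '0.5659', '-0.3516', '0.0069', '-0.6338', '-0.0028'] e [  0.01 -41.53  12.33   2.71   0.01  -0.01]
```

View pics/s7.png

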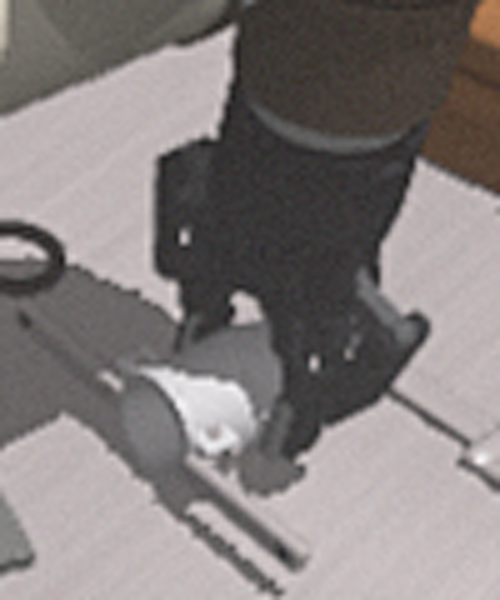

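View pics/w7.png

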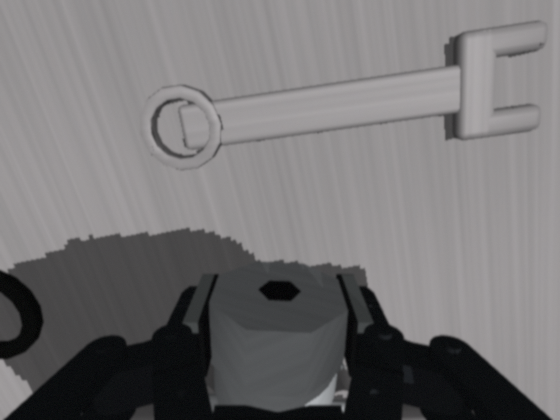

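Run:
```python
from h import *
im=arm.get_image("top"); cv2.imwrite("pics/t7.png",cv2.resize(im[200:270,100:220,::-1],None,fx=6.5,fy=6.5,interpolation=cv2.INTER_CUBIC))
places("top",["drain","tank"])
im=arm.get_image("side"); cv2.imwrite("pics/s8.png",cv2.resize(im[240:340,170:300,::-1],None,fx=6,fy=6,interpolation=cv2.INTER_CUBIC))
places("side",["drain","tank"])
```

```text
top drain 0.88 [539.  217.4  72.5] px [130. 233.]
top tank 0.72 [539.2 218.6  -4.7] px [141. 238.]
top tank 0.45 [542.4 221.2  74.2] px [127. 231.]
side drain 0.93 [540.6 219.8  70.1] px [203. 306.]
side tank 0.96 [537.7 216.   -0.9] px [211. 327.]
```

View pics/t7.png

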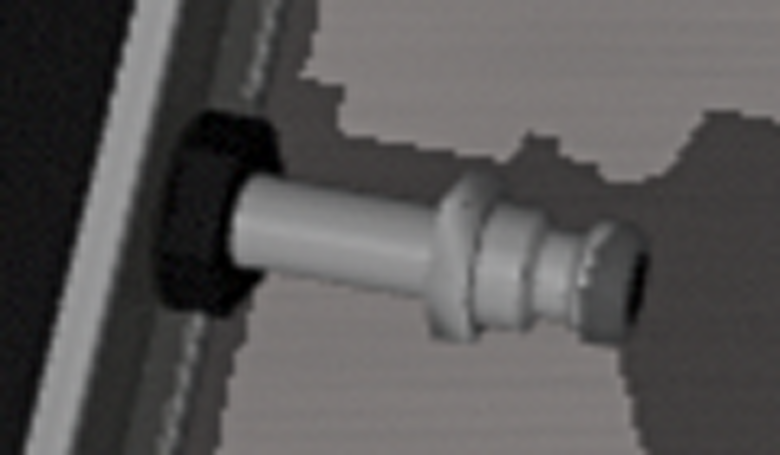

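View pics/s8.png

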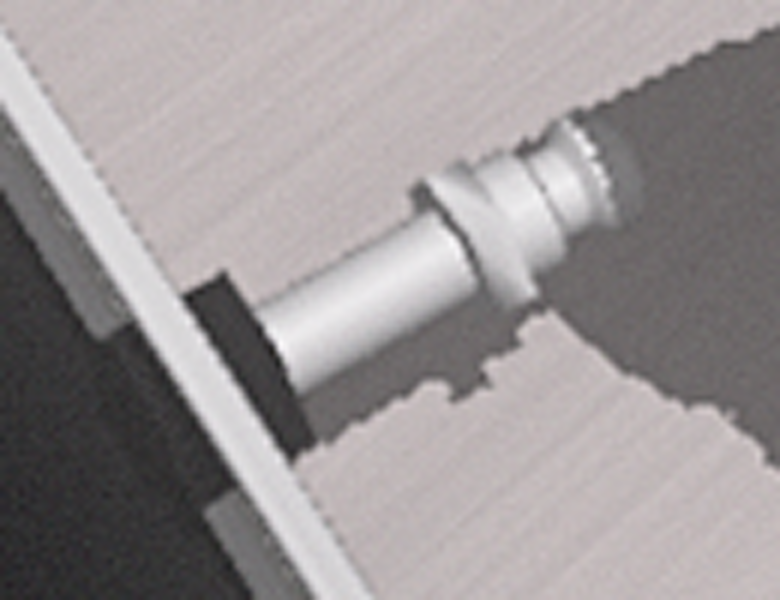

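Run:
```python
from h import *
f=lambda x,y:(100+x/6.5-.5+.5/6.5,200+y/6.5-.5+.5/6.5)
P=[pix2plane("top",*f(x,y),75) for x,y in [(260,223),(420,249.5),(505,268),(612,281)]]
for p in P: print(p)
d=P[-1]-P[0]; print(np.degrees(np.arctan2(d[1],d[0])))
g=lambda x,y:(170+x/6-.42,240+y/6-.42)
# side: pixel center of pipe
for x,y in [(282,347),(450,253),(590,180)]: print(g(x,y),pix2plane("side",*g(x,y),75))
# tank rim edge outer side in top image
for u,v in [(0,0)]: pass
full()
```

```text
[536.   198.29  75.  ]
[528.1  152.54  75.  ]
[522.66 128.26  75.  ]
[518.74  97.86  75.  ]
-99.751058021253
(216.58, 297.4133333333333) [534.91 196.37  75.  ]
(244.58, 281.74666666666667) [525.27 145.7   75.  ]
(267.9133333333333, 269.58) [515.56 102.59  75.  ]
t 10.3 p [ 517.04 -282.06  -24.41] yaw -102.59 z ['0.0180', '-0.0083', '-0.9998'] F [-0.89  0.43 -0.29] T [-0.13 -0.    0.01] w 49.3
j ['-0.2223', '0.5660', '-0.3516', '0.0069', '-0.6338', '-0.0029'] e [  0.18 -41.74  12.37   2.7   -0.03  -0.  ]
```

Run:
```python
from h import *
places("top",["clear_lattice","ebony_lattice","gauge_block","spanner","spare_gasket"])
print(pix2plane("top",252,186,10),pix2plane("top",287,186,10),pix2plane("top",200,168,10),pix2plane("top",228,168,10))
plan([517,-282,110],-102.5,10)
```

```text
top clear_lattice 0.87 [678.6 -36.8  -0.8] px [267. 170.]
top clear_lattice 0.33 [ 532.  -232.    21.2] px [366. 238.]
top ebony_lattice 0.7 [697.8  69.1  -2.3] px [216. 162.]
top ebony_lattice 0.31 [ 475.  -354.8   -2.5] px [427. 267.]
top gauge_block 0.56 [539.2 218.5  -4.6] px [141. 238.]
top spanner 0.85 [ 477.1 -349.4   -2.1] px [424. 266.]
top spare_gasket 0.67 [ 650.9 -299.3    2.3] px [394. 181.]
top spare_gasket 0.39 [698.3  69.6  -2.4] px [216. 161.]
[641.55  -6.44  10.  ] [641.05 -77.83  10.  ] [680.38 100.5   10.  ] [679.98  42.95  10.  ]
from [ 517.04 -282.05  -24.39] yaw -102.59 t 10.55 d [ -0.04   0.05 134.39] dyaw 0.09
-0.0000,0.0000,-0.0134,-0.01,
-0.0000,0.0000,-0.0134,-0.01,
-0.0000,0.0000,-0.0134,-0.01,
-0.0000,0.0000,-0.0134,-0.01,
-0.0000,0.0000,-0.0134,-0.01,
--
-0.0000,0.0000,-0.0134,-0.01,
-0.0000,0.0000,-0.0134,-0.01,
-0.0000,0.0000,-0.0134,-0.01,
-0.0000,0.0000,-0.0134,-0.01,
-0.0000,0.0000,-0.0134,-0.01,
--
```

Emit:
{"api": "arm_command", "payload": {"commands": [0,0,-0.008,0,0,0,-0.014,0,0,0,-0.014,0,0,0,-0.014,0,0,0,-0.014,0]}}

```text
clock: 11.05
position: [510.4, -279.4, 37.9]
ee_rot: [-0.625, 0.781, -0.003, 0.001]
contact_force: [0.5, -1.2, -4.1]
gripper_width: 49.2
```

Emit:
{"api": "arm_command", "payload": {"commands": [0,0,-0.014,0,0,0,-0.014,0,0,0,-0.014,0,0,0,-0.014,0,0,0,0,0]}}

```text
clock: 11.55
position: [507.5, -277.8, 97.6]
ee_rot: [-0.624, 0.781, -0.001, 0.001]
contact_force: [0.9, -0.2, -3.7]
gripper_width: 49.0
```

Run:
```python
from h import *
im=arm.get_image("wrist"); cv2.imwrite("pics/w9.png",im[:,:,::-1])
im=arm.get_image("side"); cv2.imwrite("pics/s9.png",im[:,:,::-1])
full()
plan([499,-10,110],-100.2,10)
```

```text
t 11.65 p [ 506.03 -277.24   95.29] yaw -102.8 z ['-0.0017', '0.0010', '-1.0000'] F [-0.01  0.57 -3.82] T [-0.05  0.04  0.01] w 49.1
j ['-0.2210', '0.4021', '-0.2545', '-0.0008', '-0.9161', '-0.0020'] e [  0.02 -39.94  17.66   4.05   0.02  -0.  ]
from [ 506.03 -277.24   95.29] yaw -102.8 t 11.65 d [ -7.03 267.24  14.71] dyaw 2.6
-0.0259,0.0066,-0.0015,-0.26,
-0.0259,0.0065,-0.0015,-0.26,
-0.0260,0.0064,-0.0015,-0.26,
-0.0260,0.0063,-0.0015,-0.26,
-0.0260,0.0061,-0.0015,-0.26,
--
-0.0260,0.0060,-0.0015,-0.26,
-0.0261,0.0059,-0.0015,-0.26,
-0.0261,0.0058,-0.0015,-0.26,
-0.0261,0.0057,-0.0015,-0.26,
-0.0262,0.0055,-0.0015,-0.26,
--
```

View pics/s9.png

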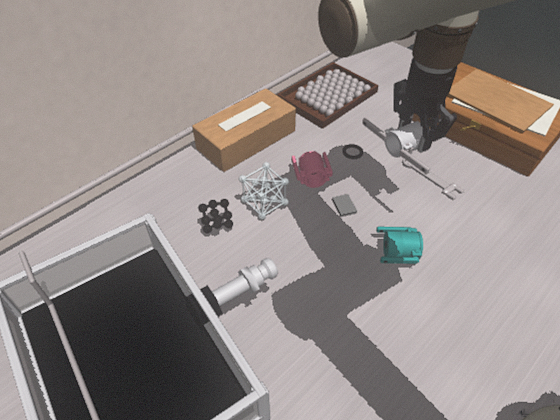

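Emit:
{"api": "arm_command", "payload": {"commands": [-0.012,0.003,-0.001,-0.3,-0.022,0.006,-0.001,-0.3,-0.026,0.0064,-0.001,-0.3,-0.026,0.0063,-0.001,-0.3,-0.026,0.0061,-0.001,-0.3]}}

```text
clock: 12.15
position: [497.5, -157.9, 94.6]
ee_rot: [-0.632, 0.775, 0.006, -0.004]
contact_force: [0.4, -0.3, -2.7]
gripper_width: 49.3
```

Emit:
{"api": "arm_command", "payload": {"commands": [-0.026,0.006,-0.001,-0.3,-0.026,0.006,-0.001,-0.3,-0.026,0.0058,-0.001,-0.3,-0.02,0.004,-0.001,-0.2,-0.01,0.002,0,0]}}

```text
clock: 12.65
position: [489.0, -38.8, 94.8]
ee_rot: [-0.641, 0.767, 0.009, -0.008]
contact_force: [0.0, -0.4, -3.4]
gripper_width: 49.1
```

Run:
```python
from h import *
im=arm.get_image("wrist"); cv2.imwrite("pics/w10.png",im[:,:,::-1])
full()
plan([499,-10,30],-100.2,10)
```

```text
t 12.7 p [489.02 -38.19  94.75] yaw -100.25 z ['-0.0243', '0.0047', '-0.9997'] F [-0.45  0.26 -3.  ] T [0.13 0.01 0.05] w 49.6
j ['0.2464', '0.2826', '-0.4407', '-0.0138', '-0.8699', '-0.4162'] e [  0.11 -31.64  16.33   3.84  -0.03  -0.06]
from [489.02 -38.19  94.75] yaw -100.25 t 12.7 d [  9.98  28.19 -64.75] dyaw 0.05
-0.0030,-0.0005,0.0065,-0.00,
-0.0030,-0.0005,0.0065,-0.00,
-0.0030,-0.0005,0.0065,-0.00,
-0.0030,-0.0005,0.0065,-0.00,
-0.0030,-0.0005,0.0065,-0.00,
--
-0.0030,-0.0005,0.0065,-0.00,
-0.0030,-0.0005,0.0065,-0.00,
-0.0030,-0.0005,0.0065,-0.00,
-0.0030,-0.0005,0.0065,-0.00,
-0.0030,-0.0005,0.0065,-0.00,
--
```

View pics/w10.png

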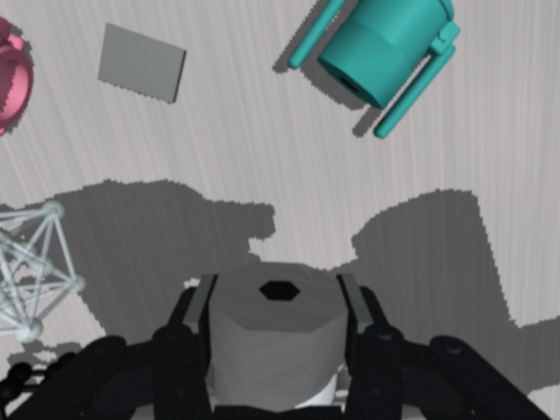

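```bash
cat >> h.py <<'E'
H=49.4
def axis_pt(s=None):
    s=s or arm.read_state(); return np.array(s["position"])-H*tilt(s)
def plan_axis(t,yaw,**k):
    plan(np.array(t,float)+H*tilt(),yaw,**k)
E
python3 - <<'E'
from h import *
print(axis_pt())
plan_axis([499,-10,77],-100.2,nmin=10)
E
```

```text
[490.22 -38.43 144.14]
from [489.02 -38.19  94.75] yaw -100.25 t 12.7 d [  8.78  28.43 -67.14] dyaw 0.05
-0.0030,-0.0004,0.0067,-0.00,
-0.0030,-0.0004,0.0067,-0.00,
-0.0030,-0.0004,0.0067,-0.00,
-0.0030,-0.0004,0.0067,-0.00,
-0.0030,-0.0004,0.0067,-0.00,
--
-0.0030,-0.0004,0.0067,-0.00,
-0.0030,-0.0004,0.0067,-0.00,
-0.0030,-0.0004,0.0067,-0.00,
-0.0030,-0.0004,0.0067,-0.00,
-0.0030,-0.0004,0.0067,-0.00,
--
```

Emit:
{"api": "arm_command", "payload": {"commands": [-0.003,-0.0004,0.0067,0,-0.003,-0.0004,0.0067,0,-0.003,-0.0004,0.0067,0,-0.003,-0.0004,0.0067,0,-0.003,-0.0004,0.0067,0]}}

```text
clock: 13.2
position: [492.1, -24.1, 57.5]
ee_rot: [-0.64, 0.768, 0.01, -0.009]
contact_force: [0.4, -0.3, -3.1]
gripper_width: 49.5
```

Emit:
{"api": "arm_command", "payload": {"commands": [-0.003,-0.0004,0.0067,0,-0.003,-0.0004,0.0067,0,-0.003,-0.0004,0.0067,0,-0.003,-0.0004,0.0055,0,0,0,0,0]}}

```text
clock: 13.7
position: [494.8, -12.0, 27.9]
ee_rot: [-0.64, 0.768, 0.011, -0.01]
contact_force: [-0.3, 0.1, -3.5]
gripper_width: 49.6
```

```bash
python3 - <<'E'
from h import *
full(); print(axis_pt())
for c in ("side","top"):
    im=arm.get_image(c); cv2.imwrite(f"pics/{c}11.png",im[:,:,::-1])
E
python3 - <<'E'
import cv2
im=cv2.imread("pics/top11.png"); cv2.imwrite("pics/t11z.png",cv2.resize(im[170:300,110:310],None,fx=4,fy=4,interpolation=cv2.INTER_CUBIC))
im=cv2.imread("pics/side11.png"); cv2.imwrite("pics/s11z.png",cv2.resize(im[180:340,190:390],None,fx=3.7,fy=3.7,interpolation=cv2.INTER_CUBIC))
E
```

```text
t 13.7 p [494.79 -11.99  27.86] yaw -100.43 z ['-0.0296', '0.0033', '-0.9996'] F [-0.27  0.06 -3.5 ] T [-0.11 -0.01 -0.02] w 49.6
j ['0.2963', '0.3880', '-0.4968', '-0.0180', '-0.7134', '-0.4645'] e [  0.07 -34.62  13.66   3.12   0.03  -0.01]
[496.25 -12.15  77.23]
```

View pics/t11z.png

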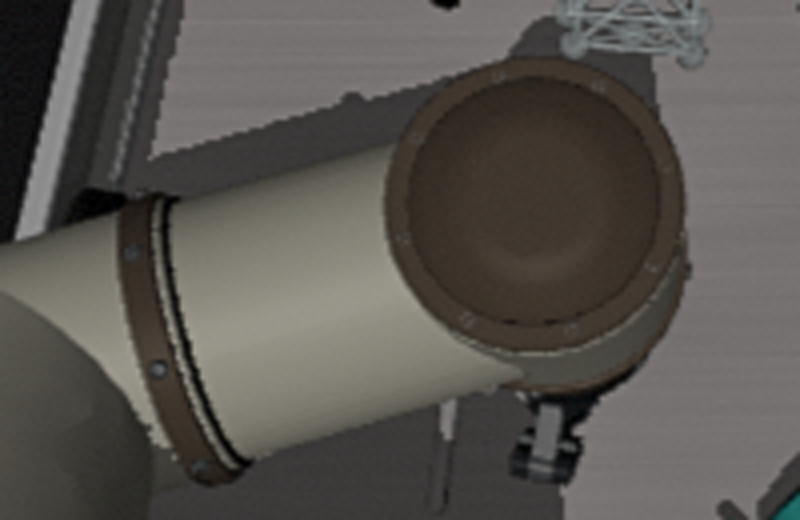

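View pics/s11z.png

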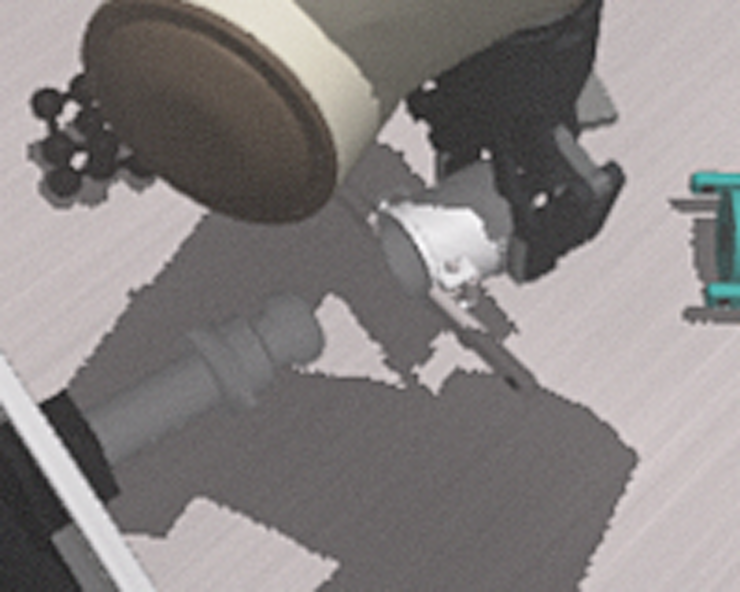

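Emit:
{"api": "arm_command", "payload": {"commands": [0,0,-0.012,0,0,0,-0.02,0,0,0,-0.024,0,0,0,-0.024,0,0,0,-0.02,0]}}

```text
clock: 14.3
position: [495.9, -13.3, 130.4]
ee_rot: [-0.639, 0.769, 0.012, -0.012]
contact_force: [0.1, 0.6, -3.6]
gripper_width: 49.2
```

Run:
```python
from h import *
full(); print(axis_pt())
plan([538,185,130],-100.2,nmin=10)
```

```text
t 14.3 p [495.85 -13.31 130.44] yaw -100.48 z ['-0.0341', '0.0022', '-0.9994'] F [ 0.14  0.61 -3.62] T [-0.02 -0.19 -0.04] w 49.2
j ['0.2928', '0.2530', '-0.3749', '-0.0145', '-0.9749', '-0.4675'] e [ -0.05 -30.75  16.72   3.94   0.19   0.01]
[497.54 -13.42 179.81]
from [495.85 -13.31 130.44] yaw -100.48 t 14.3 d [ 42.15 198.31  -0.44] dyaw 0.28
-0.0203,-0.0005,0.0000,-0.03,
-0.0203,-0.0005,0.0000,-0.03,
-0.0203,-0.0006,0.0000,-0.03,
-0.0203,-0.0006,0.0000,-0.03,
-0.0203,-0.0006,0.0000,-0.03,
--
-0.0203,-0.0006,0.0000,-0.03,
-0.0203,-0.0006,0.0000,-0.03,
-0.0203,-0.0006,0.0000,-0.03,
-0.0203,-0.0006,0.0000,-0.03,
-0.0203,-0.0006,0.0000,-0.03,
--
```

Emit:
{"api": "arm_command", "payload": {"commands": [-0.01,-0.0003,0,0,-0.02,-0.0006,0,0,-0.022,-0.0006,0,0,-0.022,-0.0006,0,0,-0.022,-0.0006,0,0]}}

```text
clock: 14.8
position: [516.6, 83.6, 131.2]
ee_rot: [-0.637, 0.771, 0.011, -0.009]
contact_force: [0.3, -0.3, -3.8]
gripper_width: 49.5
```

Emit:
{"api": "arm_command", "payload": {"commands": [-0.022,-0.0006,0,0,-0.022,-0.0006,0,0,-0.022,-0.0006,0,0,-0.016,0,0,0,-0.008,0,0,0]}}

```text
clock: 15.3
position: [532.5, 178.7, 124.7]
ee_rot: [-0.638, 0.77, 0.013, -0.013]
contact_force: [-0.3, -1.1, -3.1]
gripper_width: 49.5
```

Emit:
{"api": "arm_command", "payload": {"commands": [0,0,0,0,0,0,0,0,0,0,0,0,0,0,0,0,0,0,0,0]}}

```text
clock: 15.8
position: [531.1, 177.0, 123.4]
ee_rot: [-0.637, 0.771, 0.013, -0.015]
contact_force: [0.8, 1.0, -3.0]
gripper_width: 49.7
```

Run:
```python
from h import *
full(); print(axis_pt())
im=arm.get_image("wrist"); cv2.imwrite("pics/w12.png",im[:,:,::-1])
ci=arm.camera_info("wrist"); np.save("w12T.npy",ci["world_from_camera"]); full()
```

```text
t 15.8 p [531.12 177.05 123.37] yaw -100.84 z ['-0.0394', '0.0020', '-0.9992'] F [ 0.79  0.99 -3.05] T [ 0.   -0.06  0.04] w 49.7
j ['0.5966', '0.3634', '-0.2251', '-0.0280', '-1.0139', '-0.7707'] e [  0.09 -37.69  17.86   4.07  -0.04   0.  ]
[533.07 176.95 172.73]
t 15.85 p [531.11 177.05 123.43] yaw -100.84 z ['-0.0394', '0.0020', '-0.9992'] F [ 0.56  0.72 -3.66] T [-0.02 -0.09  0.01] w 49.5
j ['0.5966', '0.3633', '-0.2251', '-0.0280', '-1.0140', '-0.7708'] e [  0.06 -37.65  17.91   4.08  -0.03   0.  ]
```

View pics/w12.png

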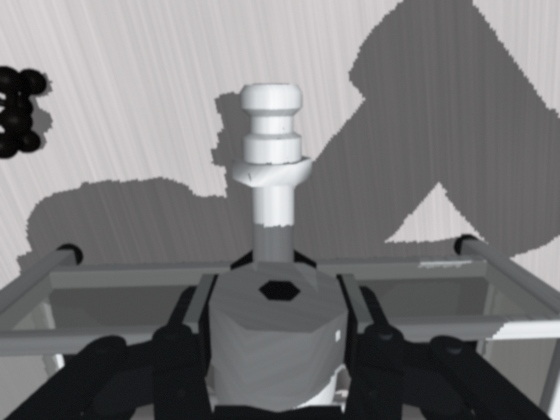

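Run:
```python
from h import *
im=cv2.imread("pics/w12.png"); g=cv2.GaussianBlur(cv2.cvtColor(im,cv2.COLOR_BGR2GRAY).astype(float),(0,0),0.8)
for r in [92,96,100,104,120,124,128,142,146,150,195,200,205,210,214]:
    row=g[r,225:325]; d=np.diff(row)
    # print the strongest gradients on each side
    i=np.argsort(-np.abs(d)); L=[k for k in i if k<48][:2]; Rr=[k for k in i if k>=52][:2]
    print(r,[(225+k+.5,round(d[k])) for k in L],[(225+k+.5,round(d[k])) for k in Rr])
cv2.imwrite("pics/w12z.png",cv2.resize(im[70:310,190:370],None,fx=3.3,fy=2.5,interpolation=cv2.INTER_CUBIC))
s=arm.read_state(); M=R.from_quat(s["ee_rot"]).as_matrix(); p=s["position"]
print("hole pred",proj("wrist",p+M@np.array([13,0,-H])))
```

```text
92 [(np.float64(239.5), -20), (np.float64(238.5), -18)] [(np.float64(298.5), -8), (np.float64(302.5), 7)]
96 [(np.float64(241.5), 11), (np.float64(242.5), 10)] [(np.float64(302.5), 10), (np.float64(299.5), -9)]
100 [(np.float64(241.5), 11), (np.float64(242.5), 11)] [(np.float64(302.5), 11), (np.float64(299.5), -10)]
104 [(np.float64(241.5), 11), (np.float64(242.5), 11)] [(np.float64(302.5), 12), (np.float64(299.5), -10)]
120 [(np.float64(251.5), 13), (np.float64(252.5), 12)] [(np.float64(290.5), -10), (np.float64(289.5), -10)]
124 [(np.float64(251.5), 13), (np.float64(252.5), 12)] [(np.float64(289.5), -10), (np.float64(290.5), -10)]
128 [(np.float64(251.5), 13), (np.float64(252.5), 13)] [(np.float64(289.5), -11), (np.float64(290.5), -10)]
142 [(np.float64(244.5), 11), (np.float64(243.5), 10)] [(np.float64(298.5), -9), (np.float64(297.5), -8)]
146 [(np.float64(244.5), 11), (np.float64(245.5), 10)] [(np.float64(323.5), -18), (np.float64(322.5), -12)]
150 [(np.float64(244.5), 11), (np.float64(243.5), 10)] [(np.float64(322.5), -25), (np.float64(321.5), -25)]
195 [(np.float64(226.5), -26), (np.float64(225.5), -23)] [(np.float64(293.5), -26), (np.float64(292.5), -24)]
200 [(np.float64(253.5), 14), (np.float64(252.5), 14)] [(np.float64(293.5), -26), (np.float64(292.5), -24)]
205 [(np.float64(253.5), 15), (np.float64(252.5), 14)] [(np.float64(293.5), -26), (np.float64(292.5), -24)]
210 [(np.float64(253.5), 15), (np.float64(252.5), 13)] [(np.float64(293.5), -27), (np.float64(292.5), -24)]
214 [(np.float64(253.5), 15), (np.float64(254.5), 14)] [(np.float64(293.5), -26), (np.float64(292.5), -24)]
hole pred [276.94 288.07]
```

View pics/w12z.png

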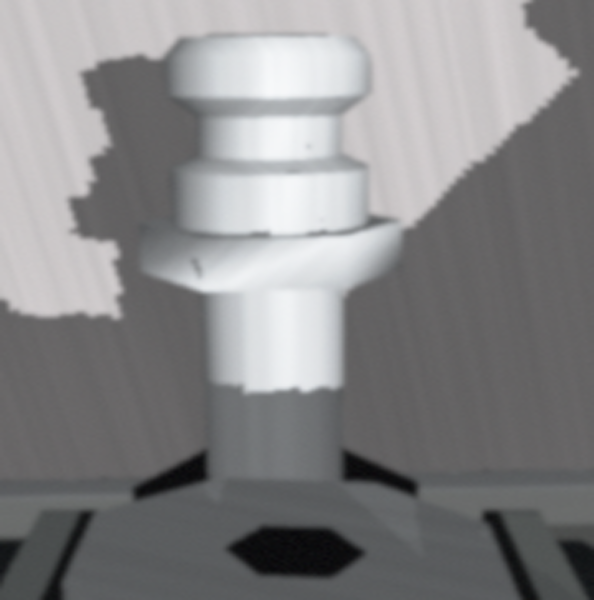

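Run:
```python
from h import *
for c in (0,1.5,2.2,2.8):
    P=[pix2plane("wrist",u-c,v-c*0,75) for u,v in [(272.0,97),(272.4,124),(273.2,208)]]
    d=P[-1]-P[0]; print(c,P,"yaw",np.degrees(np.arctan2(d[1],d[0])))
T=np.array(arm.camera_info("wrist")["world_from_camera"]); print(T)
print("tip row", [pix2plane("wrist",272,r,z) for r,z in ((84,75),(86,75),(84,90))])
places("wrist",["drain","tank"])
```

```text
0 [array([516.93,  97.5 ,  75.  ]), array([519.6 , 112.36,  75.  ]), array([529.01, 163.17,  75.  ])] yaw 79.58334014110943
1.5 [array([517.78,  97.34,  75.  ]), array([520.47, 112.19,  75.  ]), array([529.94, 162.98,  75.  ])] yaw 79.50906459914825
2.2 [array([518.18,  97.26,  75.  ]), array([520.87, 112.11,  75.  ]), array([530.37, 162.89,  75.  ])] yaw 79.47441016316176
2.8 [array([518.51,  97.2 ,  75.  ]), array([521.22, 112.04,  75.  ]), array([530.74, 162.81,  75.  ])] yaw 79.44471017714332
[[ -0.98   0.19   0.02 522.06]
 [  0.19   0.93   0.32  94.34]
 [  0.04   0.32  -0.95 295.83]
 [  0.     0.     0.     1.  ]]
tip row [array([515.58,  90.6 ,  75.  ]), array([515.79,  91.65,  75.  ]), array([516.02,  90.85,  90.  ])]
wrist tank 0.73 [540.3 214.6   0.1] px [269. 240.]
```

Run:
```python
from h import *
print(proj("side",[505.1,36,77.2]), "at tip:",proj("side",[516.9,90.6,75]),"nose mid",proj("side",[518.2,97.3,75]), "pipe", proj("side",[530.4,163,75]), "per mm x",proj("side",[519.2,97.3,75])-proj("side",[518.2,97.3,75]),"z",proj("side",[518.2,97.3,76])-proj("side",[518.2,97.3,75]))
im=cv2.imread("pics/side11.png"); im=cv2.convertScaleAbs(im,alpha=1.6)
cv2.imwrite("pics/s11zz.png",cv2.resize(im[225:305,215:335],None,fx=6.5,fy=6.5,interpolation=cv2.INTER_CUBIC))
```

```text
[300.25 249.46] at tip: [272.55 264.86] nose mid [269.12 266.76] pipe [234.44 286.3 ] per mm x [-0.41 -0.36] z [-0.01 -0.34]
```

View pics/s11zz.png

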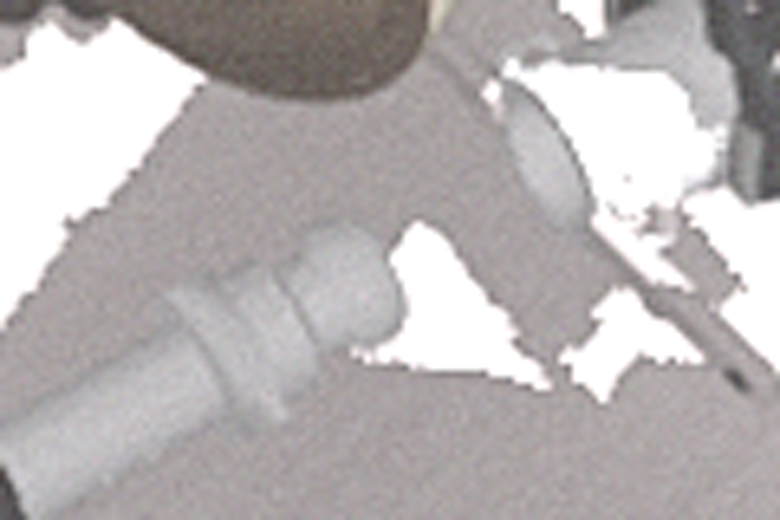

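```bash
cat >> h.py <<'E'
def circ(c,a,r,n=60):
    a=np.array(a,float);a/=np.linalg.norm(a); u=np.cross(a,[0,0,1.]);u/=np.linalg.norm(u);v=np.cross(u,a)
    t=np.linspace(0,2*np.pi,n); return [np.array(c)+r*(np.cos(k)*u+np.sin(k)*v) for k in t]
def overlay(img,cam,items,roi,f,out,alpha=1.3):
    x0,y0,x1,y1=roi
    im=cv2.resize(cv2.convertScaleAbs(img[y0:y1,x0:x1],alpha=alpha),None,fx=f,fy=f,interpolation=cv2.INTER_CUBIC)
    for pts,col in items:
        q=np.array([(proj(cam,p)-[x0,y0]+.5)*f for p in pts]).astype(np.int32)
        cv2.polylines(im,[q],False,col,1)
    cv2.imwrite(out,im)
E
python3 - <<'E'
from h import *
im=cv2.imread("pics/side11.png")
y=np.radians(-100.43+180); a=np.array([np.cos(y),np.sin(y),0.]); tail=np.array([496.25,-12.15,77.23])
mouth=tail+49*a
it=[(circ(mouth,a,25),(0,0,255)),(circ(mouth,a,19),(0,0,255)),(circ(mouth-36*a,a,25),(0,0,255))]
lat=np.array([-a[1],a[0],0])
for sgn in (1,-1): it.append(([mouth-11.2*a+11*a+lat*sgn*24,mouth-11.2*a+11*a+lat*sgn*89],(0,255,255)))
y=np.radians(79.5); b=np.array([np.cos(y),np.sin(y),0.]); n=np.array([518.2,97.3,75.])
tip=n-6.5*b
for d,r in((0,15),(4,18),(12.5,18),(29,18)): it.append((circ(tip+d*b,b,r),(0,255,0)))
it.append((circ(tip+80*b,b,13.5),(0,255,0)))
overlay(im,"side",it,(205,210,345,310),5.5,"pics/ov1.png")
E
```

```text
(no output)
```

View pics/ov1.png

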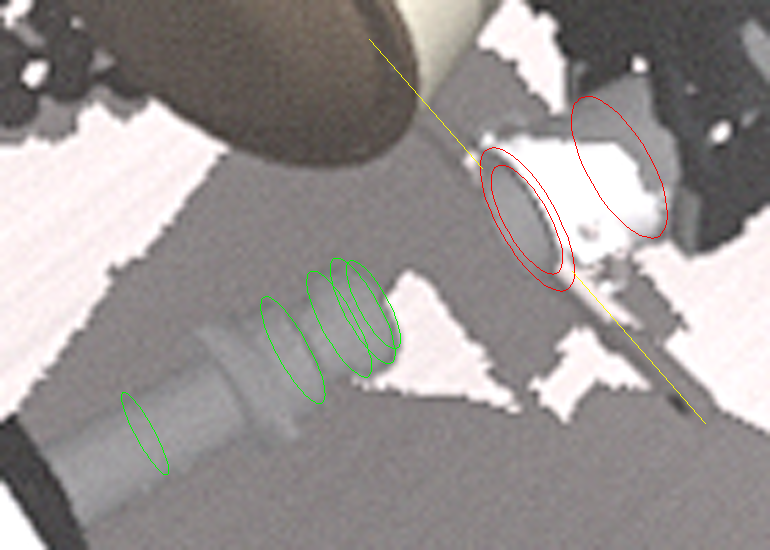

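Run:
```python
from h import *
plan_axis([504.4,23,165],-100.5,nmin=10); print(axis_pt())
```

```text
from [531.21 177.35 123.42] yaw -100.82 t 15.95 d [ -28.75 -154.25   -7.78] dyaw 0.32
0.0157,-0.0001,0.0008,-0.03,
0.0157,-0.0001,0.0008,-0.03,
0.0157,-0.0001,0.0008,-0.03,
0.0157,-0.0000,0.0008,-0.03,
0.0157,-0.0000,0.0008,-0.03,
--
0.0157,-0.0000,0.0008,-0.03,
0.0157,-0.0000,0.0008,-0.03,
0.0157,-0.0000,0.0008,-0.03,
0.0157,-0.0000,0.0008,-0.03,
0.0157,0.0000,0.0008,-0.03,
--
[533.15 177.25 172.78]
```

Emit:
{"api": "arm_command", "payload": {"commands": [0.0157,0,0.0008,0,0.0157,0,0.0008,0,0.0157,0,0.0008,0,0.0157,0,0.0008,0,0.0157,0,0.0008,0]}}

```text
clock: 16.45
position: [515.3, 95.2, 119.8]
ee_rot: [-0.638, 0.77, 0.013, -0.014]
contact_force: [0.8, 0.0, -2.8]
gripper_width: 49.4
```

Emit:
{"api": "arm_command", "payload": {"commands": [0.0157,0,0.0008,0,0.0157,0,0.0008,0,0.0157,0,0.0008,0,0.012,0,0,0,0.006,0,0,0]}}

```text
clock: 16.95
position: [501.0, 23.3, 117.8]
ee_rot: [-0.636, 0.771, 0.013, -0.014]
contact_force: [0.1, 0.4, -3.5]
gripper_width: 49.3
```

Run:
```python
from h import *
full(); print(axis_pt())
plan_axis([504.4,23,75],-100.5,nmin=10)
```

```text
t 16.95 p [501.03  23.31 117.8 ] yaw -100.93 z ['-0.0385', '0.0024', '-0.9993'] F [ 0.1   0.36 -3.45] T [-0.03 -0.1  -0.01] w 49.3
j ['0.3598', '0.2787', '-0.3737', '-0.0194', '-0.9537', '-0.5391'] e [  0.29 -32.49  17.03   3.91  -0.1   -0.04]
[502.94  23.19 167.17]
from [501.03  23.31 117.8 ] yaw -100.93 t 16.95 d [  1.46  -0.19 -92.17] dyaw 0.43
-0.0000,-0.0001,0.0092,-0.04,
-0.0000,-0.0001,0.0092,-0.04,
-0.0000,-0.0001,0.0092,-0.04,
-0.0000,-0.0001,0.0092,-0.04,
-0.0000,-0.0001,0.0092,-0.04,
--
-0.0000,-0.0001,0.0092,-0.04,
-0.0000,-0.0001,0.0092,-0.04,
-0.0000,-0.0001,0.0092,-0.04,
-0.0000,-0.0001,0.0092,-0.04,
-0.0000,-0.0001,0.0092,-0.04,
--
```

Emit:
{"api": "arm_command", "payload": {"commands": [0,0,0.022,0,0,0,0.022,0,0,0,0.022,0,0,0,0.02,0,0,0,0,0]}}

```text
clock: 17.45
position: [500.7, 22.2, 31.3]
ee_rot: [-0.636, 0.771, 0.012, -0.011]
contact_force: [-0.5, -0.1, -2.8]
gripper_width: 49.1
```

Run:
```python
from h import *
full(); print(axis_pt())
for c in ("side","top"):
    im=arm.get_image(c); cv2.imwrite(f"pics/{c}13.png",im[:,:,::-1])
full(); ap=axis_pt(); print(ap)
im=cv2.imread("pics/side13.png")
y=np.radians(yaw_of()+180); a=np.array([np.cos(y),np.sin(y),0.]); tail=ap
mouth=tail+49*a
it=[(circ(mouth,a,25),(0,0,255)),(circ(mouth,a,19),(0,0,255)),(circ(mouth-36*a,a,25),(0,0,255))]
y=np.radians(79.5); b=np.array([np.cos(y),np.sin(y),0.]); n=np.array([518.2,97.3,75.])
tip=n-6.5*b
for d,r in((0,15),(4,18),(12.5,18),(29,18)): it.append((circ(tip+d*b,b,r),(0,255,0)))
it.append((circ(tip+80*b,b,13.5),(0,255,0)))
overlay(im,"side",it,(205,210,345,310),5.5,"pics/ov2.png",1.5)
overlay(im,"side",[],(205,210,345,310),5.5,"pics/ov2b.png",1.5)
plan_axis([504.4,23,75],-100.5,nmin=5)
```

```text
t 17.45 p [500.72  22.22  31.26] yaw -100.96 z ['-0.0314', '0.0042', '-0.9995'] F [-0.48 -0.07 -2.84] T [-0.11  0.01 -0.02] w 49.1
j ['0.3585', '0.3918', '-0.4756', '-0.0223', '-0.7315', '-0.5329'] e [  0.11 -34.98  14.26   3.26   0.26  -0.  ]
[502.27  22.01  80.63]
t 17.55 p [503.21  22.89  33.8 ] yaw -100.9 z ['-0.0256', '0.0054', '-0.9997'] F [ 0.23  0.55 -2.66] T [-0.04 -0.1   0.  ] w 49.5
j ['0.3586', '0.3887', '-0.4721', '-0.0210', '-0.7322', '-0.5331'] e [ -0.07 -34.24  13.35   3.05  -0.07   0.01]
[504.48  22.62  83.18]
from [503.21  22.89  33.8 ] yaw -100.9 t 17.55 d [-0.08  0.38 -8.18] dyaw 0.4
-0.0001,0.0000,0.0016,-0.08,
-0.0001,0.0000,0.0016,-0.08,
-0.0001,0.0000,0.0016,-0.08,
-0.0001,0.0000,0.0016,-0.08,
-0.0001,0.0000,0.0016,-0.08,
--
```

View pics/ov2.png

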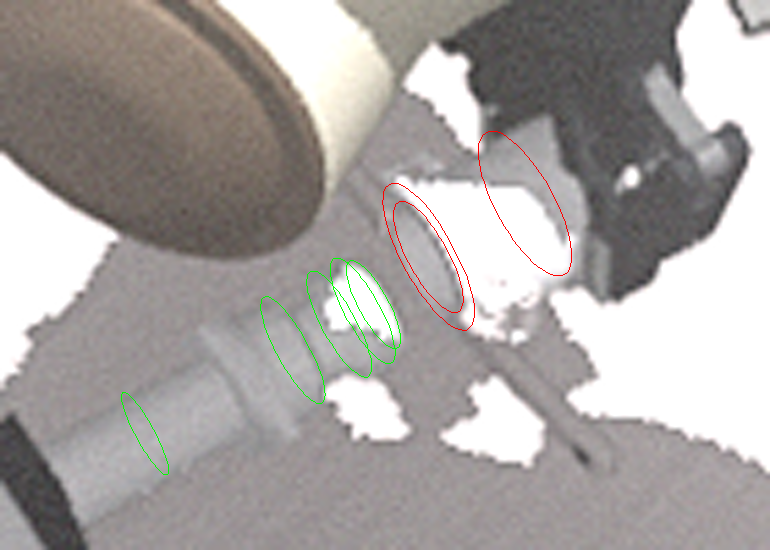

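View pics/ov2b.png

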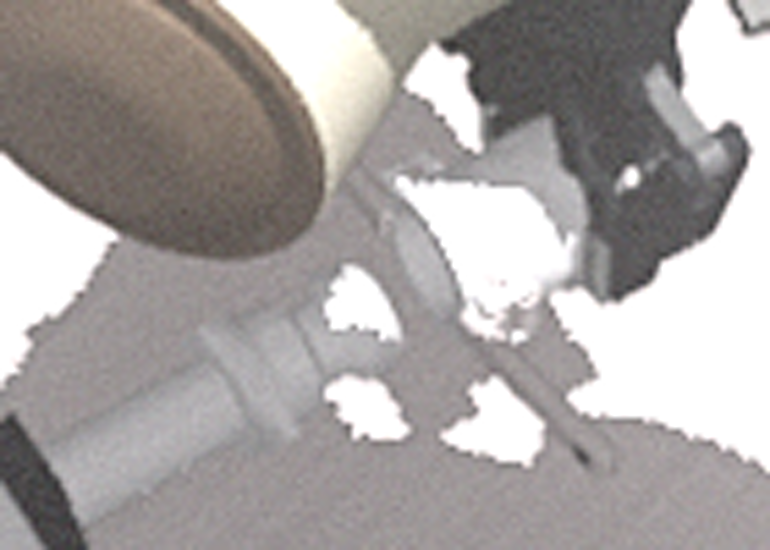

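View pics/top13.png

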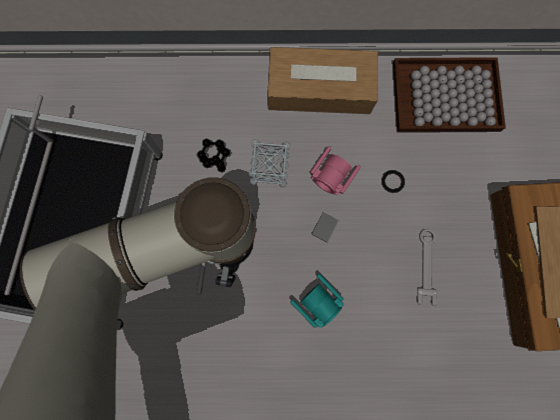

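```bash
cat > prof.py <<'E'
from h import *
def profile(img,cam,c,b,half=40):
    "intensity profile perpendicular to the projected axis at world pt c; returns offsets px, values, mm/px"
    g=cv2.cvtColor(img,cv2.COLOR_BGR2GRAY).astype(np.float32)
    p=proj(cam,c);q=proj(cam,np.array(c)+b); t=(q-p)/np.linalg.norm(q-p); n=np.array([-t[1],t[0]])
    if n[1]<0:n=-n
    o=np.arange(-half,half+.01,.25); xs=(p[0]+o*n[0]).astype(np.float32)[None];ys=(p[1]+o*n[1]).astype(np.float32)[None]
    return o,cv2.remap(g,xs,ys,cv2.INTER_CUBIC)[0],n
def sil(cam,c,b,r,n):
    p=proj(cam,c); v=[(proj(cam,x)-p)@n for x in circ(c,b,r,180)]; return min(v),max(v)
E
python3 - <<'E'
from prof import *
y=np.radians(79.5); b=np.array([np.cos(y),np.sin(y),0.]); tip=np.array([518.2,97.3,75.])-6.5*b
for f,cam in (("side0","side"),("top0","top"),("side13","side")):
    im=cv2.imread(f"pics/{f}.png")
    print(f)
    for d,r in ((8,18),(60,13.5),(70,13.5),(80,13.5),(90,13.5)):
        c=tip+d*b; o,v,n=profile(im,cam,c,b,22)
        g=np.gradient(cv2.GaussianBlur(v[None],(0,0),2)[0])
        lo,hi=sil(cam,c,b,r,n)
        k=np.argsort(-np.abs(g)); pk=[i for i in range(1,len(g)-1) if abs(g[i])>=abs(g[i-1]) and abs(g[i])>abs(g[i+1]) and abs(g[i])>2]
        print(d,"pred",round(lo,2),round(hi,2),"n",n,[(round(float(o[i]),2),round(float(g[i]),1)) for i in pk])
    c=tip+75*b
    print("px/mm x",(proj(cam,c+[1,0,0])-proj(cam,c))@n,"z",(proj(cam,c+[0,0,1])-proj(cam,c))@n)
E
```

```text
side0
8 pred -10.83 10.88 n [0.49 0.87] [(-10.25, -4.0), (-8.5, 4.9), (-3.0, 2.3), (-1.0, -2.2), (4.25, -2.4), (9.75, -5.2), (12.0, 8.2)]
60 pred -8.34 8.37 n [0.49 0.87] [(-8.0, -4.9), (-5.75, 5.3), (-3.25, 3.0), (3.0, -2.8), (8.5, -7.0), (19.5, 11.9)]
70 pred -8.38 8.41 n [0.49 0.87] [(-7.75, -3.1), (-6.0, 3.6), (-3.0, 2.9), (2.75, -3.1), (8.25, -6.6)]
80 pred -8.42 8.45 n [0.49 0.87] [(-8.0, -4.9), (-6.0, 6.1), (-3.5, 2.8), (1.5, -2.2), (3.25, -2.2), (6.0, -3.5), (8.5, -7.2), (17.75, 12.9)]
90 pred -8.47 8.5 n [0.49 0.87] [(-8.0, -3.4), (-6.0, 3.7), (-3.5, 3.6), (3.25, -3.0), (8.75, -7.2), (18.0, 12.7)]
px/mm x -0.5307311720837381 z -0.3114824814394185
top0
8 pred -9.82 9.87 n [-0.18  0.98] [(-15.75, -10.1), (-8.25, 4.5), (-2.0, 2.1), (8.25, -3.3), (10.5, 2.3)]
60 pred -7.36 7.38 n [-0.18  0.98] [(-15.75, -10.5), (-6.0, 5.8), (6.25, -3.2), (7.75, 2.5)]
70 pred -7.35 7.38 n [-0.18  0.98] [(-15.75, -10.1), (-6.5, 7.0), (-3.75, 2.5), (-0.5, 2.4), (6.0, -3.9), (7.75, 2.6)]
80 pred -7.35 7.38 n [-0.18  0.98] [(-15.25, -9.3), (-6.5, 6.5), (-4.0, 2.8), (-0.25, 2.3), (6.0, -3.5)]
90 pred -7.35 7.37 n [-0.18  0.98] [(-15.5, -9.0), (-6.5, 6.1), (-0.25, 2.3), (6.0, -3.6), (8.0, 2.1)]
px/mm x -0.5345238210739219 z -0.04359584038368313
side13
8 pred -10.83 10.88 n [0.49 0.87] [(-17.5, 5.5), (-7.0, 12.6), (-4.75, 3.7), (1.25, -12.7), (3.0, -2.9), (9.5, -2.3), (15.25, -2.1), (17.0, 2.9), (19.25, -3.6)]
60 pred -8.34 8.37 n [0.49 0.87] []
70 pred -8.38 8.41 n [0.49 0.87] [(8.0, -2.0)]Traceback (most recent call last):
  File "<stdin>", line 9, in <module>
  File "prof.py", line 10, in sil
    p=proj(cam,c); v=[(proj(cam,x)-p)@n for x in circ(c,b,r,180)]; return min(v),max(v)
                       ~~~~^^^^^^^
  File "h.py", line 8, in proj
    ci=arm.camera_info(cam);T=np.array(ci["world_from_camera"]);K=np.array(ci["camera_matrix"])
ValueError: time passes only in moves, steps and waits
```

```bash
python3 - <<'E'
import re
s=open('h.py').read()
s=s.replace('def w(cam','_CI={}\ndef CI(cam):\n    if cam=="wrist": return arm.camera_info(cam)\n    if cam not in _CI: _CI[cam]=arm.camera_info(cam)\n    return _CI[cam]\ndef w(cam',1)
s=s.replace('ci=arm.camera_info(cam)','ci=CI(cam)').replace('np.array(arm.camera_info(cam)','np.array(CI(cam)')
open('h.py','w').write(s)
E
python3 - <<'E'
from h import *
full();print(axis_pt()); plan_axis([504.4,23,75],-100.5,nmin=5)
E
```

```text
t 17.55 p [503.21  22.89  33.8 ] yaw -100.9 z ['-0.0256', '0.0054', '-0.9997'] F [ 0.23  0.55 -2.66] T [-0.04 -0.1   0.  ] w 49.5
j ['0.3586', '0.3887', '-0.4721', '-0.0210', '-0.7322', '-0.5331'] e [ -0.07 -34.24  13.35   3.05  -0.07   0.01]
[504.48  22.62  83.18]
from [503.21  22.89  33.8 ] yaw -100.9 t 17.55 d [-0.08  0.38 -8.18] dyaw 0.4
-0.0001,0.0000,0.0016,-0.08,
-0.0001,0.0000,0.0016,-0.08,
-0.0001,0.0000,0.0016,-0.08,
-0.0001,0.0000,0.0016,-0.08,
-0.0001,0.0000,0.0016,-0.08,
--
```

Emit:
{"api": "arm_command", "payload": {"commands": [0,0,0.002,-0.1,0,0,0.002,-0.1,0,0,0.002,-0.1,0,0,0.002,-0.1,0,0,0,0]}}

```text
clock: 18.05
position: [506.6, 24.1, 29.4]
ee_rot: [-0.64, 0.768, 0.008, -0.004]
contact_force: [-0.4, -0.8, -4.1]
gripper_width: 49.2
```

Run:
```python
from prof import *
full()
im=arm.get_image("side")[:,:,::-1].copy(); cv2.imwrite("pics/side14.png",im)
full(); ap=axis_pt(); print(ap)
y=np.radians(yaw_of()+180); a=np.array([np.cos(y),np.sin(y),0.])
for d in (4,8,16,20,24,28):
    c=ap+(49-d)*a; o,v,n=profile(im,"side",c,a,24)
    g=np.gradient(cv2.GaussianBlur(v[None],(0,0),2)[0]); lo,hi=sil("side",c,a,25,n)
    pk=[i for i in range(1,len(g)-1) if abs(g[i])>=abs(g[i-1]) and abs(g[i])>abs(g[i+1]) and abs(g[i])>3]
    print(d,"pred",round(lo,2),round(hi,2),[(round(float(o[i]),2),round(float(g[i]),1)) for i in pk])
cv2.imwrite("pics/s14z.png",cv2.resize(im[215:290,235:335],None,fx=7.5,fy=7.5,interpolation=cv2.INTER_CUBIC))
plan_axis([504.4,23,75],-100.5,nmin=5)
```

```text
t 18.05 p [506.57  24.06  29.4 ] yaw -100.39 z ['-0.0167', '0.0079', '-0.9998'] F [-0.39 -0.83 -4.13] T [-0.03 -0.02 -0.03] w 49.2
j ['0.3589', '0.3960', '-0.4754', '-0.0203', '-0.7125', '-0.5247'] e [  0.01 -35.48  13.93   3.19   0.03   0.01]
t 18.1 p [506.74  24.07  29.53] yaw -100.38 z ['-0.0164', '0.0079', '-0.9998'] F [ 0.16  0.38 -3.52] T [ 0.01 -0.05 -0.01] w 48.8
j ['0.3589', '0.3958', '-0.4751', '-0.0202', '-0.7125', '-0.5247'] e [ -0.01 -35.27  13.74   3.13  -0.01   0.  ]
[507.55  23.68  78.92]
4 pred -14.83 14.91 [(-16.0, -3.5), (-14.0, 11.4), (-10.5, -5.5), (-9.0, -5.0), (-5.0, -3.1), (-3.5, 5.0), (5.5, 5.9), (8.25, 3.4), (16.75, -11.3)]
8 pred -14.8 14.88 [(-14.25, 10.6), (9.25, -3.4), (12.25, -8.0), (14.0, 5.0), (16.75, -4.5), (19.25, -7.7)]
16 pred -14.74 14.82 [(-14.5, -5.0), (-11.25, 9.6), (7.0, -4.2), (10.0, 9.7), (12.75, -15.3), (18.25, 7.2), (20.0, -9.9)]
20 pred -14.71 14.8 [(-9.75, 11.8), (6.25, -3.5), (9.25, 3.2), (12.75, -9.1), (15.25, -7.0)]
24 pred -14.68 14.77 [(-8.0, 14.8), (12.25, -11.2), (15.0, -9.0)]
28 pred -14.66 14.74 [(-22.0, 4.1), (-20.5, -8.8), (-7.25, 15.4), (11.5, -4.0), (14.25, -7.8), (16.0, 4.2), (17.25, -3.1), (18.25, 4.6), (20.75, 4.1), (22.0, -3.9)]
from [506.74  24.07  29.53] yaw -100.38 t 18.1 d [-3.15 -0.68 -3.92] dyaw -0.12
0.0002,0.0006,0.0008,0.02,
0.0002,0.0006,0.0008,0.02,
0.0002,0.0006,0.0008,0.02,
0.0002,0.0006,0.0008,0.02,
0.0002,0.0006,0.0008,0.02,
--
```

View pics/s14z.png

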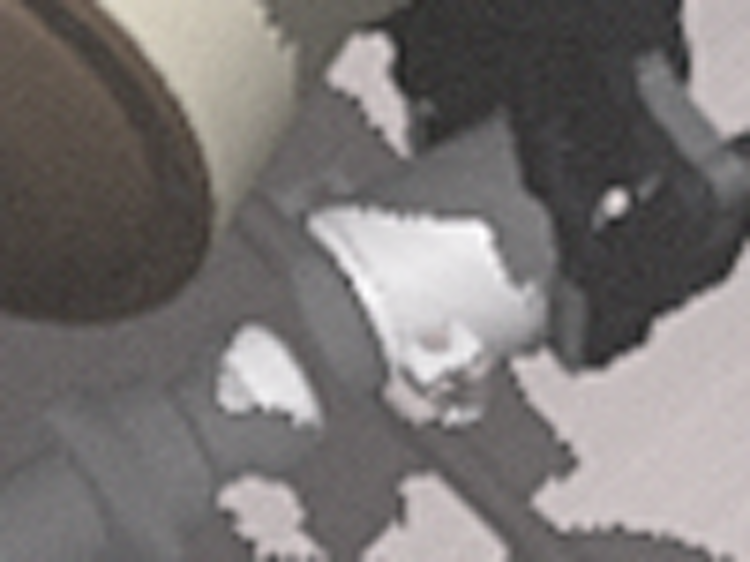

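Emit:
{"api": "arm_command", "payload": {"commands": [0,0.0008,0.001,0,0,0.0008,0.001,0,0,0.0008,0.001,0,0,0.0006,0.001,0,0,0,0,0]}}

```text
clock: 18.6
position: [503.3, 24.7, 25.3]
ee_rot: [-0.64, 0.768, 0.008, -0.004]
contact_force: [0.9, 0.1, -3.1]
gripper_width: 49.6
```

```bash
cat >> h.py <<'E'
Y0=79.5
def rel(s=None):
    "coupling vs drain axis: along (mouth to nominal tip gap), lateral (+ = left of axis, -x world), dz, dyaw deg, pitch"
    s=s or arm.read_state(); b=np.array([np.cos(np.radians(Y0)),np.sin(np.radians(Y0)),0]); l=np.array([-b[1],b[0],0])
    tip=np.array([518.2,97.3,75.])-6.5*b
    yaw=yaw_of(s)+180; a=np.array([np.cos(np.radians(yaw)),np.sin(np.radians(yaw)),0])
    t=axis_pt(s); m=t+49*a
    print("t",round(s["clock"],2),"gap %.2f"%((tip-m)@b),"lat mouth %.2f tail %.2f"%((m-tip)@l,(t-tip)@l),"dz %.2f"%(t[2]-75),"dyaw %.2f"%(((yaw-Y0+180)%360)-180),"pitch %.4f"%(tilt(s)@b),"roll %.4f"%(tilt(s)@l),"Fax %.2f Flat %.2f Fz %.2f"%(s["contact_force"]@b,s["contact_force"]@l,s["contact_force"][2]),"T",s["wrist_torque"])
E
python3 -c "
from h import *
rel();full()"
```

```text
t 18.6 gap 18.84 lat mouth 0.61 tail 0.51 dz -0.28 dyaw 0.11 pitch 0.0048 roll 0.0177 Fax 0.23 Flat -0.86 Fz -3.15 T [-0.06 -0.01 -0.03]
t 18.6 p [503.34  24.69  25.33] yaw -100.39 z ['-0.0165', '0.0079', '-0.9998'] F [ 0.89  0.07 -3.15] T [-0.06 -0.01 -0.03] w 49.6
j ['0.3625', '0.3979', '-0.4870', '-0.0206', '-0.6986', '-0.5279'] e [  0.01 -35.36  13.65   3.12   0.01  -0.  ]
```

Emit:
{"api": "arm_command", "payload": {"commands": [-0.003,-0.0002,0,0,-0.003,-0.0002,-0.0002,0,-0.003,-0.0001,0,0,-0.002,0,0,0,0,0,0,0]}}

```text
clock: 19.1
position: [506.4, 36.6, 25.7]
ee_rot: [-0.64, 0.768, 0.008, -0.004]
contact_force: [-0.5, 0.6, -3.4]
gripper_width: 49.4
```

Run:
```python
from h import *
rel()
im=arm.get_image("side")[:,:,::-1].copy(); cv2.imwrite("pics/s15z.png",cv2.resize(im[205:300,225:345],None,fx=6.5,fy=6.3,interpolation=cv2.INTER_CUBIC))
rel()
```

```text
t 19.1 gap 6.56 lat mouth -0.17 tail -0.29 dz 0.06 dyaw 0.14 pitch 0.0050 roll 0.0172 Fax 0.48 Flat 0.55 Fz -3.38 T [-0.08 -0.08  0.  ]
t 19.15 gap 6.70 lat mouth -0.14 tail -0.25 dz 0.02 dyaw 0.13 pitch 0.0049 roll 0.0173 Fax 0.22 Flat 0.35 Fz -3.21 T [-0.08 -0.01 -0.03]
```

View pics/s15z.png

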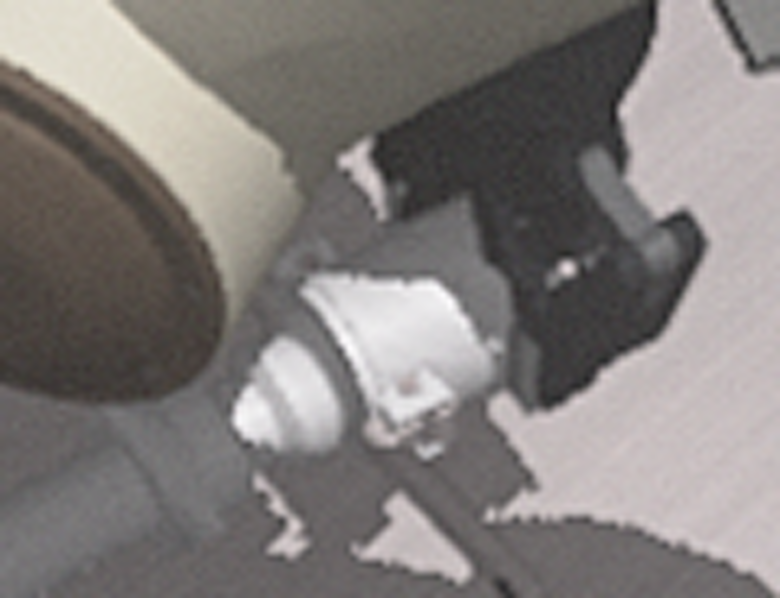

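Emit:
{"api": "arm_command", "payload": {"commands": [-0.0015,0,0,0,-0.0015,0,0,0,-0.0015,0,0,0,-0.0015,0,0,0,-0.0015,0,0,0]}}

```text
clock: 19.65
position: [507.2, 44.0, 25.6]
ee_rot: [-0.64, 0.768, 0.008, -0.004]
contact_force: [-1.0, -1.3, -3.0]
gripper_width: 49.0
```

```bash
python3 -c "
from h import *
rel()"
```

```text
t 19.65 gap -0.87 lat mouth 0.27 tail 0.18 dz -0.02 dyaw 0.11 pitch 0.0043 roll 0.0183 Fax -1.48 Flat 0.73 Fz -3.03 T [-0.41  0.13  0.09]
```

Emit:
{"api": "arm_command", "payload": {"commands": [-0.001,0,0,0,-0.001,0,0,0,-0.001,0,0,0,0,0,0,0,0,0,0,0]}}

```text
clock: 20.15
position: [506.6, 46.9, 25.2]
ee_rot: [-0.64, 0.768, 0.009, -0.005]
contact_force: [-0.4, -0.2, -2.5]
gripper_width: 49.3
```

```bash
python3 -c "
from h import *
rel()"
```

```text
t 20.15 gap -3.71 lat mouth 1.29 tail 1.19 dz -0.40 dyaw 0.12 pitch 0.0031 roll 0.0205 Fax -0.28 Flat 0.35 Fz -2.50 T [-0.13  0.14  0.08]
```

Emit:
{"api": "arm_command", "payload": {"commands": [-0.001,0,0,0,-0.001,0,0,0,-0.001,0,0,0,-0.001,0,0,0,-0.001,0,0,0]}}

```text
clock: 20.65
position: [507.5, 52.1, 25.2]
ee_rot: [-0.64, 0.768, 0.009, -0.005]
contact_force: [-1.0, 0.1, -3.7]
gripper_width: 49.4
```

```bash
python3 -c "
from h import *
rel()"
```

```text
t 20.65 gap -8.99 lat mouth 1.34 tail 1.26 dz -0.43 dyaw 0.10 pitch 0.0030 roll 0.0207 Fax -0.04 Flat 1.02 Fz -3.68 T [-0.15  0.14  0.04]
```

Emit:
{"api": "arm_command", "payload": {"commands": [-0.002,0,0,0,-0.002,0,0,0,-0.002,0,0,0,-0.002,0,0,0,-0.002,0,0,0]}}

```text
clock: 21.15
position: [510.5, 63.3, 25.5]
ee_rot: [-0.64, 0.768, 0.009, -0.004]
contact_force: [-0.2, 0.2, -3.3]
gripper_width: 49.0
```

```bash
python3 -c "
from h import *
rel()"
```

```text
t 21.15 gap -20.41 lat mouth 0.55 tail 0.46 dz -0.10 dyaw 0.10 pitch 0.0042 roll 0.0188 Fax 0.16 Flat 0.19 Fz -3.34 T [-0.12 -0.02  0.01]
```

Emit:
{"api": "arm_command", "payload": {"commands": [-0.0015,0,0,0,-0.0015,0,0,0,-0.0015,0,0,0,-0.001,0,0,0,-0.001,0,0,0]}}

```text
clock: 21.65
position: [511.2, 69.7, 25.4]
ee_rot: [-0.64, 0.768, 0.009, -0.005]
contact_force: [-1.3, -0.7, -2.7]
gripper_width: 49.1
```

```bash
python3 -c "
from h import *
rel()"
```

```text
t 21.65 gap -27.00 lat mouth 0.98 tail 0.88 dz -0.21 dyaw 0.13 pitch 0.0028 roll 0.0201 Fax -0.91 Flat 1.11 Fz -2.73 T [-0.19  0.3   0.1 ]
```

Emit:
{"api": "arm_command", "payload": {"commands": [-0.0007,0,0,0,-0.0007,0,0,0,-0.0007,0,0,0,-0.0007,0,0,0,-0.0007,0,0,0]}}

```text
clock: 22.15
position: [511.4, 73.5, 25.2]
ee_rot: [-0.64, 0.768, 0.009, -0.006]
contact_force: [-0.4, 0.2, -3.8]
gripper_width: 49.1
```

```bash
python3 -c "
from h import *
rel()"
```

```text
t 22.15 gap -30.74 lat mouth 1.41 tail 1.32 dz -0.37 dyaw 0.11 pitch 0.0028 roll 0.0208 Fax 0.14 Flat 0.42 Fz -3.75 T [-0.21  0.19  0.03]
```

Emit:
{"api": "arm_command", "payload": {"commands": [-0.0006,0,0,0,-0.0006,0,0,0,-0.0006,0,0,0,-0.0006,0,0,0,-0.0006,0,0,0]}}

```text
clock: 22.65
position: [511.3, 73.9, 25.3]
ee_rot: [-0.64, 0.768, 0.008, -0.008]
contact_force: [0.1, -6.1, -2.5]
gripper_width: 49.4
```

```bash
python3 -c "
from h import *
rel()"
```

```text
t 22.65 gap -31.30 lat mouth 1.47 tail 1.37 dz -0.34 dyaw 0.12 pitch -0.0015 roll 0.0224 Fax -6.01 Flat -1.21 Fz -2.50 T [-1.61 -0.18  0.12]
```

Emit:
{"api": "arm_command", "payload": {"commands": [-0.0008,0,0,0,-0.0009,0,0,0,-0.0009,0,0,0,-0.0009,0,0,0,-0.0009,0,0,0]}}

```text
clock: 23.15
position: [511.2, 73.7, 25.3]
ee_rot: [-0.64, 0.768, 0.007, -0.011]
contact_force: [0.8, -6.3, -2.1]
gripper_width: 49.7
```

```bash
python3 -c "
from h import *
rel()"
```

```text
t 23.15 gap -31.39 lat mouth 1.48 tail 1.39 dz -0.29 dyaw 0.11 pitch -0.0082 roll 0.0250 Fax -6.01 Flat -1.88 Fz -2.12 T [-1.88 -0.26  0.15]
```

Emit:
{"api": "arm_command", "payload": {"commands": [0,0,0,0,0,0,0,0,0,0,0,0,0,0,0,0,0,0,0,0], "jaw": 1}}

```text
clock: 23.65
position: [515.6, 77.1, 27.8]
ee_rot: [-0.64, 0.768, 0.006, -0.005]
contact_force: [-0.1, 0.8, -0.3]
gripper_width: 85.4
```

Run:
```python
from h import *
rel();full()
im=arm.get_image("wrist")[:,:,::-1].copy(); cv2.imwrite("pics/w16.png",im)
im=arm.get_image("side")[:,:,::-1].copy(); cv2.imwrite("pics/s16z.png",cv2.resize(im[205:300,225:345],None,fx=6.5,fy=6.3,interpolation=cv2.INTER_CUBIC))
```

```text
t 23.65 gap -35.23 lat mouth -1.76 tail -1.88 dz 2.23 dyaw 0.15 pitch -0.0009 roll 0.0160 Fax 0.82 Flat 0.22 Fz -0.32 T [ 0.02 -0.06 -0.01]
t 23.65 p [515.58  77.13  27.84] yaw -100.35 z ['-0.0159', '0.0021', '-0.9999'] F [-0.07  0.85 -0.32] T [ 0.02 -0.06 -0.01] w 85.4
j ['0.4542', '0.4169', '-0.4456', '-0.0133', '-0.7217', '-0.6248'] e [ -0.02 -35.07  13.13   2.92  -0.02   0.  ]
```

View pics/s16z.png

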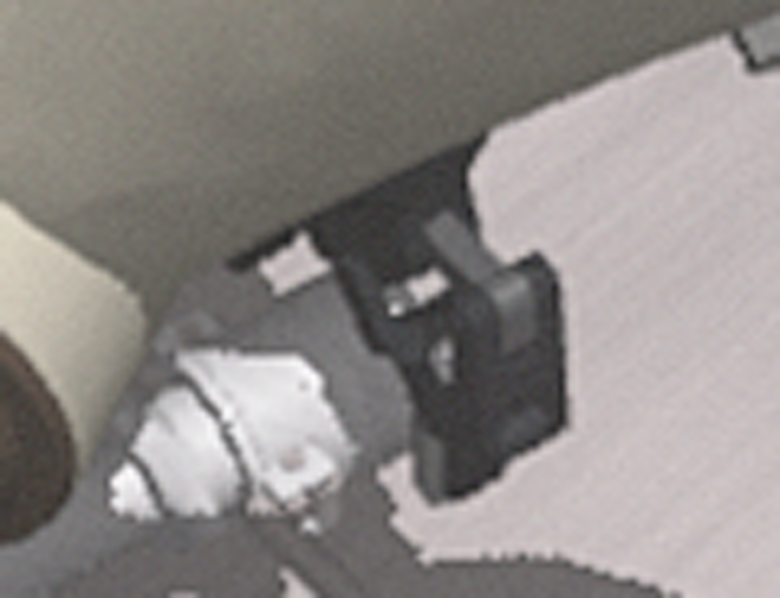

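View pics/w16.png

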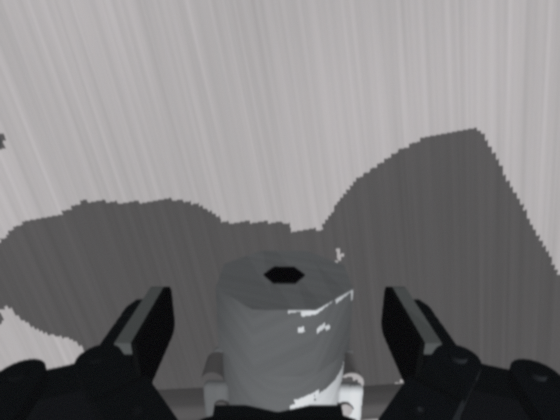

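Emit:
{"api": "arm_command", "payload": {"commands": [0,0,-0.008,0,0,0,-0.016,0,0,0,-0.024,0,0,0,-0.024,0,0,0,-0.024,0]}}

```text
clock: 24.25
position: [514.5, 75.8, 125.2]
ee_rot: [-0.64, 0.768, 0.007, -0.01]
contact_force: [1.5, -0.1, -1.0]
gripper_width: 85.3
```

Run:
```python
from h import *
full()
plan([532,178,135],-100.4,nmin=5)
```

```text
t 24.25 p [514.49  75.84 125.16] yaw -100.37 z ['-0.0243', '-0.0016', '-0.9997'] F [ 1.5  -0.09 -1.04] T [ 0.02 -0.09 -0.04] w 85.3
j ['0.4525', '0.2922', '-0.3347', '-0.0112', '-0.9665', '-0.6271'] e [ -0.05 -31.08  15.59   3.58   0.32   0.  ]
from [514.49  75.84 125.16] yaw -100.37 t 24.25 d [ 17.51 102.16   9.84] dyaw -0.03
-0.0207,0.0002,-0.0020,0.01,
-0.0207,0.0002,-0.0020,0.01,
-0.0207,0.0002,-0.0020,0.01,
-0.0207,0.0002,-0.0020,0.01,
-0.0207,0.0002,-0.0020,0.01,
--
```

Emit:
{"api": "arm_command", "payload": {"commands": [-0.015,0,-0.002,0,-0.025,0,-0.002,0,-0.025,0,-0.002,0,-0.02,0,-0.002,0,-0.012,0,0,0], "jaw": 0}}

```text
clock: 24.75
position: [534.5, 175.7, 138.2]
ee_rot: [-0.639, 0.769, 0.006, -0.005]
contact_force: [0.4, -0.3, 0.1]
gripper_width: 12.0
```

Emit:
{"api": "arm_command", "payload": {"commands": [0,0,0,0,0,0,0,0,0,0,0,0,0,0,0,0,0,0,0,0]}}

```text
clock: 25.25
position: [533.1, 175.2, 136.3]
ee_rot: [-0.639, 0.769, 0.007, -0.008]
contact_force: [0.7, 0.4, -0.8]
gripper_width: 0.1
```

Run:
```python
from h import *
im=arm.get_image("wrist"); cv2.imwrite("pics/w17.png",im[:,:,::-1])
full()
places("wrist",["coupling","tail","handle_left","handle_right","push_left","push_right"])
im=arm.get_image("side"); cv2.imwrite("pics/s17.png",im[:,:,::-1])
```

```text
t 25.3 p [533.07 175.15 136.33] yaw -100.52 z ['-0.0203', '0.0005', '-0.9998'] F [ 0.5  -0.88 -1.07] T [-0.03 -0.03 -0.05] w 0.0
j ['0.5990', '0.3430', '-0.2248', '-0.0139', '-1.0195', '-0.7753'] e [  0.07 -35.24  17.11   3.8   -0.02   0.  ]
wrist coupling 0.84 [518.9 124.8  72.8] px [283. 143.]
wrist tail 0.73 [515.4  74.4  72.6] px [273.  58.]
wrist tail 0.32 [541.8 218.6  73.6] px [274. 279.]
wrist push_left 0.78 [452.  136.4  82. ] px [393. 143.]
```

View pics/w17.png

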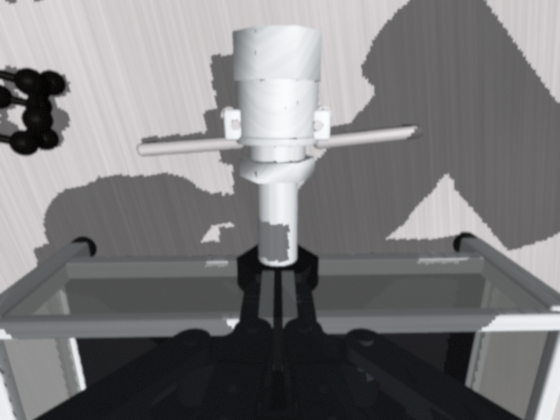

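View pics/s17.png

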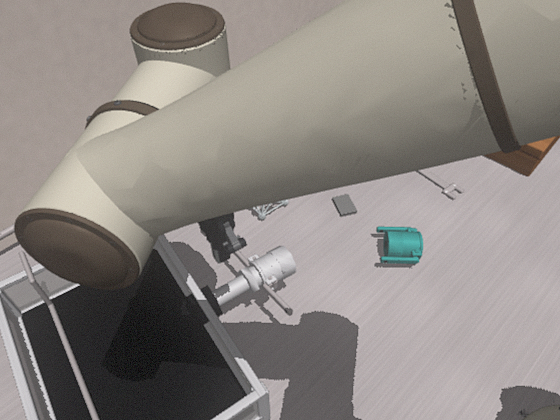

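Run:
```python
from h import *
im=cv2.imread("pics/w17.png"); im2=cv2.convertScaleAbs(im[230:420,190:370],alpha=2.5)
cv2.imwrite("pics/w17z.png",cv2.resize(im2,None,fx=3.3,fy=3.1,interpolation=cv2.INTER_CUBIC))
s=arm.read_state(); M=R.from_quat(s["ee_rot"]).as_matrix(); p=s["position"]
for zz in (0,-13,-20,-28,-35): print(zz,[proj("wrist",p+M@np.array([dx,0,zz])) for dx in (-11,11)], proj("wrist",p+M@np.array([11,14.5,zz])))
for r in (138,141,144,147): print(r,pix2plane("wrist",275,r,99))
```

```text
0 [array([276.94, 280.44]), array([276.96, 241.99])] [305.44 242.01]
-13 [array([276.92, 293.32]), array([276.94, 252.68])] [307.43 252.7 ]
-20 [array([276.91, 301.01]), array([276.93, 259.09])] [308.63 259.11]
-28 [array([276.89, 310.55]), array([276.92, 267.06])] [310.12 267.08]
-35 [array([276.88, 319.64]), array([276.9 , 274.69])] [311.54 274.71]
138 [522.99 117.96  99.  ]
141 [523.3 119.6  99. ]
144 [523.61 121.26  99.  ]
147 [523.92 122.92  99.  ]
```

View pics/w17z.png

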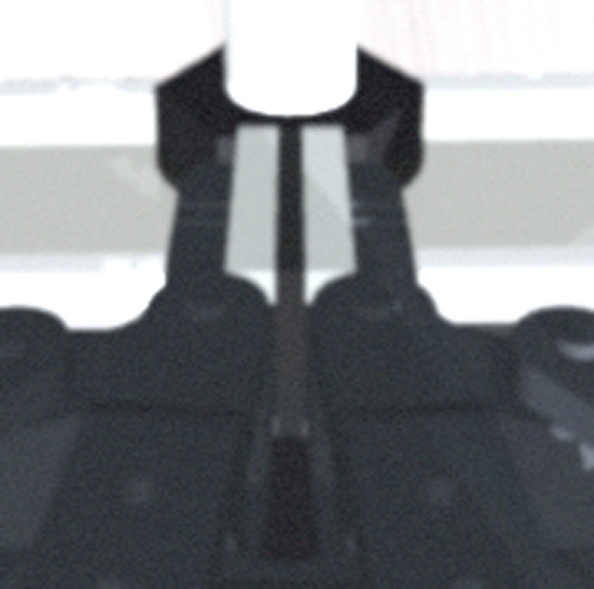

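```bash
cat > push.py <<'E'
from h import *
b=np.array([np.cos(np.radians(Y0)),np.sin(np.radians(Y0)),0]); l=np.array([-b[1],b[0],0])
TIP=np.array([518.2,97.3,75.])-6.5*b; M0=TIP+31.4*b-0.5*(-l)
HX,HY=11.,12.
def C(side,th,sc=48.,extra=0.):
    L=l if side=="L" else -l
    h=M0-11.2*b+24.3*L; u=-np.cos(th)*b+np.sin(th)*L; n=np.sin(th)*b+np.cos(th)*L
    return h+sc*u+15*n+HX*b+HY*L+extra*n
def where(side):
    "which handle angle the tool's corner corresponds to, and rows info"
    s=arm.read_state(); p=np.array(s["position"])+30*(-tilt(s)); L=l if side=="L" else -l
    h=M0-11.2*b+24.3*L; c=p-HX*b-HY*L-h; cb,cl=c@b,c@L
    # corner on outer face: c = sc*u+15*n -> r^2=sc^2+225
    r=np.hypot(cb,cl); sc=np.sqrt(max(r*r-225,0)); th=np.arctan2(cl,-cb)-np.arctan2(15,sc)  # angle of u from -b toward L
    # c=sc(-cos,sin)+15(sin,cos)
    th=np.arctan2(sc*cl+15*cb, -sc*cb+15*cl) if True else th
    F=np.array(s["contact_force"])
    print(side,"t",round(s["clock"],2),"tool b %.1f L %.1f"%((p-h)@b,(p-h)@L),"corner b %.1f L %.1f"%(cb,cl),"r %.1f sc %.1f th %.3f"%(r,sc,th),"tipz %.1f"%p[2],"F b %.2f L %.2f z %.2f"%(F@b,F@L,F[2]),"tilt b %.4f L %.4f"%(tilt(s)@b,tilt(s)@L),"yaw %.2f"%yaw_of(s))
E
python3 - <<'E'
from push import *
t=C("L",1.44,extra=14); print(t, C("L",1.44)); 
plan([t[0],t[1],136],-100.5,nmin=5); where("L")
E
```

```text
[440.1  159.77  75.  ] [439.37 145.79  75.  ]
from [533.27 175.83 136.43] yaw -100.47 t 25.65 d [-93.16 -16.06  -0.43] dyaw -0.03
0.0065,0.0177,0.0001,0.01,
0.0065,0.0177,0.0001,0.01,
0.0065,0.0177,0.0001,0.01,
0.0066,0.0177,0.0001,0.01,
0.0066,0.0177,0.0001,0.01,
--
L t 25.65 tool b 66.3 L -25.9 corner b 55.3 L -37.9 r 67.1 sc 65.4 th -2.767 tipz 166.4 F b -0.82 L 0.03 z 0.76 tilt b -0.0029 L 0.0196 yaw -100.47
```

Emit:
{"api": "arm_command", "payload": {"commands": [0.0065,0.0177,0,0,0.0065,0.0177,0,0,0.0065,0.0177,0,0,0.0065,0.0177,0,0,0.0065,0.0177,0,0]}}

```text
clock: 26.15
position: [439.5, 160.1, 137.6]
ee_rot: [-0.639, 0.769, 0.006, -0.007]
contact_force: [0.1, 0.8, 0.5]
gripper_width: 0.0
```

Emit:
{"api": "arm_command", "payload": {"commands": [0,0,0.008,0,0,0,0.01,0,0,0,0.01,0,0,0,0.008,0,0,0,0,0]}}

```text
clock: 26.65
position: [438.6, 160.1, 98.8]
ee_rot: [-0.639, 0.769, 0.006, -0.007]
contact_force: [-0.3, -0.1, -0.8]
gripper_width: 0.2
```

Run:
```python
from push import *
where("L"); full()
t=C("L",1.44,extra=14)
plan([t[0],t[1],36],-100.5,nmin=5);
```

```text
L t 26.65 tool b 33.6 L 64.4 corner b 22.6 L 52.4 r 57.1 sc 55.1 th 1.713 tipz 128.8 F b -0.19 L 0.26 z -0.78 tilt b -0.0024 L 0.0185 yaw -100.50
t 26.65 p [438.55 160.13  98.77] yaw -100.5 z ['-0.0186', '0.0010', '-0.9998'] F [-0.29 -0.14 -0.78] T [-0.05 -0.02 -0.02] w 0.2
j ['0.6900', '0.2364', '-0.4942', '-0.0167', '-0.8540', '-0.8622'] e [  0.07 -27.84  15.07   3.34   0.06   0.  ]
from [438.55 160.13  98.77] yaw -100.5 t 26.65 d [  1.55  -0.36 -62.77] dyaw 0.0
0.0000,-0.0003,0.0126,-0.00,
0.0000,-0.0003,0.0126,-0.00,
0.0000,-0.0003,0.0126,-0.00,
0.0000,-0.0003,0.0126,-0.00,
0.0000,-0.0003,0.0126,-0.00,
--
```

Emit:
{"api": "arm_command", "payload": {"commands": [0,0,0.0126,0,0,0,0.0126,0,0,0,0.0126,0,0,0,0.0126,0,0,0,0.01,0]}}

```text
clock: 27.15
position: [441.2, 161.6, 36.2]
ee_rot: [-0.639, 0.769, 0.006, -0.005]
contact_force: [-0.5, 0.7, 0.3]
gripper_width: -0.0
```

Run:
```python
from push import *
im=arm.get_image("side")[:,:,::-1].copy(); cv2.imwrite("pics/s18z.png",cv2.resize(im[200:340,190:330],None,fx=5,fy=4.2,interpolation=cv2.INTER_CUBIC))
im=arm.get_image("wrist")[:,:,::-1].copy(); cv2.imwrite("pics/w18.png",im)
where("L"); full()
```

```text
L t 27.25 tool b 34.8 L 62.8 corner b 23.8 L 50.8 r 56.1 sc 54.1 th 1.738 tipz 65.7 F b -0.52 L 1.29 z 0.71 tilt b -0.0029 L 0.0173 yaw -100.52
t 27.25 p [440.36 160.98  35.68] yaw -100.52 z ['-0.0176', '0.0004', '-0.9998'] F [-1.36 -0.27  0.71] T [-0.02 -0.05  0.01] w 0.3
j ['0.6897', '0.3339', '-0.5618', '-0.0180', '-0.6885', '-0.8594'] e [  0.02 -29.97  12.64   2.81   0.1    0.  ]
```

View pics/s18z.png

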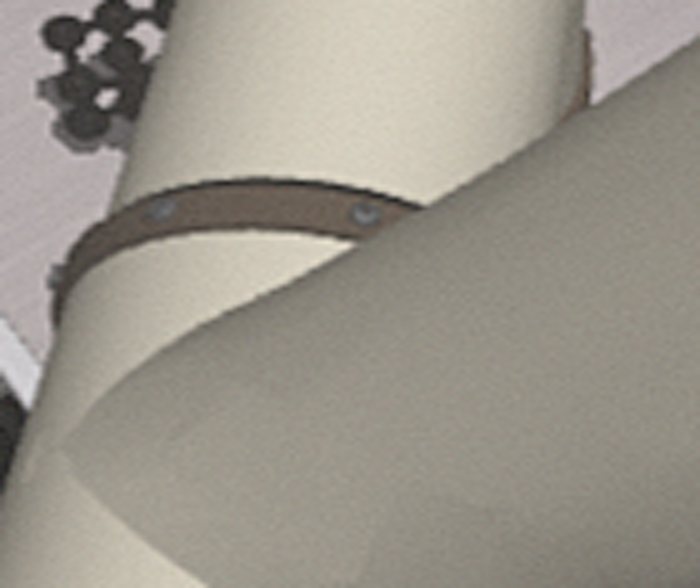

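View pics/w18.png

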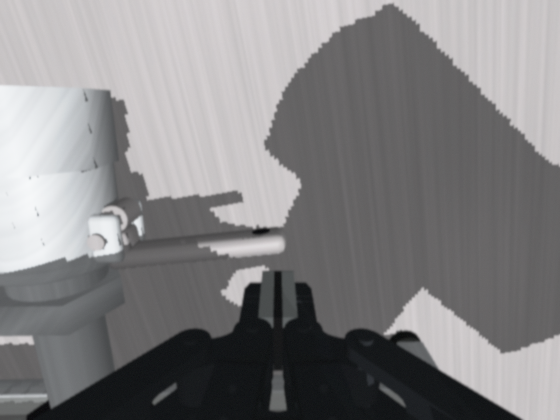

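```bash
sed -i 's/HX,HY=11.,12./HX,HY=11.,8./' push.py
cat >> push.py <<'E'
def rows(side,steps,sc=48.):
    "tool rows following the handle's arc, steps in mm per row"
    s=arm.read_state(); p=np.array(s["position"])-30*tilt(s); L=l if side=="L" else -l
    h=M0-11.2*b+24.3*L; c=p-HX*b-HY*L-h; cb,cl=c@b,c@L; r=np.hypot(cb,cl); sc0=np.sqrt(max(r*r-225,0)); th=np.arctan2(sc0*cl+15*cb,-sc0*cb+15*cl)
    Mx=R.from_quat(s["ee_rot"]).as_matrix(); q=p.copy(); k=0
    out=[]
    for st in steps:
        th-=st/50.3; k+=1; f=k/len(steps); scx=sc0+(sc-sc0)*f
        t=C(side,th,sc=scx); d=(t-q); d[2]=0; q=q+d; v=Mx.T@d/1000; out.append(f"{v[0]:.4f},{v[1]:.4f},0,0")
    print("th end %.2f"%th); print(", ".join(out))
E
python3 - <<'E'
from push import *
where("L")
t=C("L",1.46,extra=5); plan([t[0],t[1],36],-100.5)
E
```

```text
L t 27.25 tool b 34.8 L 62.8 corner b 23.8 L 54.8 r 59.8 sc 57.9 th 1.727 tipz 65.7 F b -0.52 L 1.29 z 0.71 tilt b -0.0029 L 0.0173 yaw -100.52
from [440.36 160.98  35.68] yaw -100.52 t 27.25 d [ 3.67 -9.99  0.32] dyaw 0.02
0.0018,-0.0011,-0.0001,-0.00,
0.0018,-0.0011,-0.0001,-0.00,
0.0018,-0.0011,-0.0001,-0.00,
0.0018,-0.0011,-0.0001,-0.00,
0.0018,-0.0011,-0.0001,-0.00,
--
```

Emit:
{"api": "arm_command", "payload": {"commands": [0.0018,-0.0011,0,0,0.0018,-0.0011,0,0,0.0018,-0.0011,0,0,0.0018,-0.0011,0,0,0.0018,-0.0011,0,0]}}

```text
clock: 27.75
position: [446.1, 151.4, 37.5]
ee_rot: [-0.64, 0.769, 0.005, -0.005]
contact_force: [-0.1, 0.4, -0.5]
gripper_width: -0.1
```

Run:
```python
from push import *
where("L"); rows("L",[2.5]*5)
```

```text
L t 27.75 tool b 26.4 L 55.5 corner b 15.4 L 47.5 r 49.9 sc 47.6 th 1.579 tipz 67.5 F b 0.35 L 0.20 z -0.49 tilt b -0.0002 L 0.0143 yaw -100.48
th end 1.33
0.0024,0.0008,0,0, 0.0024,0.0007,0,0, 0.0025,0.0005,0,0, 0.0025,0.0004,0,0, 0.0025,0.0003,0,0
```

Emit:
{"api": "arm_command", "payload": {"commands": [0.0025,0.0007,0.0004,0,0.0025,0.0006,0.0004,0,0.0025,0.0005,0.0004,0,0.0025,0.0004,0.0003,0,0.0025,0.0003,0,0]}}

```text
clock: 28.25
position: [441.6, 138.9, 36.5]
ee_rot: [-0.64, 0.769, 0.005, -0.004]
contact_force: [0.0, -0.1, -1.0]
gripper_width: -0.1
```

Run:
```python
from push import *
where("L"); rows("L",[3]*5)
im=arm.get_image("wrist")[:,:,::-1].copy(); cv2.imwrite("pics/w19.png",im)
```

```text
L t 28.25 tool b 13.2 L 57.7 corner b 2.2 L 49.7 r 49.8 sc 47.5 th 1.309 tipz 66.5 F b -0.11 L -0.05 z -1.00 tilt b 0.0014 L 0.0128 yaw -100.48
th end 1.01
0.0030,0.0001,0,0, 0.0030,-0.0000,0,0, 0.0030,-0.0002,0,0, 0.0030,-0.0004,0,0, 0.0030,-0.0006,0,0
```

View pics/w19.png

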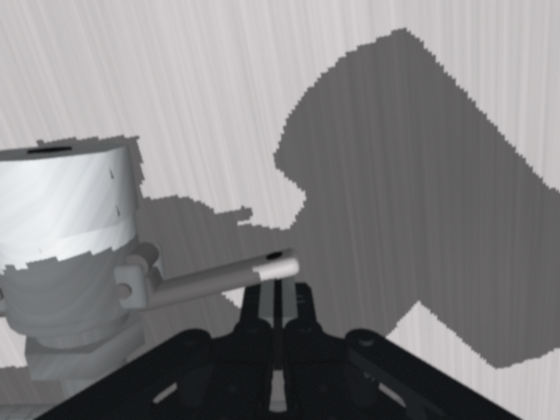

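Emit:
{"api": "arm_command", "payload": {"commands": [0.003,0.0001,0,0,0.003,0,0,0,0.003,-0.0002,0,0,0.003,-0.0004,0,0,0.003,-0.0006,0,0]}}

```text
clock: 28.8
position: [439.5, 122.6, 36.4]
ee_rot: [-0.64, 0.769, 0.005, -0.004]
contact_force: [-0.3, 0.4, 0.3]
gripper_width: 0.2
```

Run:
```python
from push import *
where("L"); rows("L",[2.5]*5)
```

```text
L t 28.8 tool b -3.2 L 56.8 corner b -14.2 L 48.8 r 50.8 sc 48.5 th 0.989 tipz 66.4 F b 0.32 L 0.36 z 0.30 tilt b 0.0013 L 0.0131 yaw -100.48
th end 0.74
0.0023,-0.0008,0,0, 0.0023,-0.0010,0,0, 0.0022,-0.0011,0,0, 0.0022,-0.0012,0,0, 0.0021,-0.0013,0,0
```

Emit:
{"api": "arm_command", "payload": {"commands": [0.0023,-0.0008,0,0,0.0023,-0.001,0,0,0.0022,-0.0011,0,0,0.0022,-0.0012,0,0,0.0021,-0.0013,0,0]}}

```text
clock: 29.3
position: [442.5, 109.2, 36.1]
ee_rot: [-0.639, 0.769, 0.006, -0.004]
contact_force: [-0.4, 0.6, -0.9]
gripper_width: 0.1
```

Run:
```python
from push import *
where("L"); rows("L",[2]*5)
```

```text
L t 29.3 tool b -15.8 L 51.4 corner b -26.8 L 43.4 r 51.0 sc 48.7 th 0.719 tipz 66.1 F b 0.48 L 0.50 z -0.91 tilt b 0.0006 L 0.0141 yaw -100.51
th end 0.52
0.0016,-0.0012,0,0, 0.0015,-0.0012,0,0, 0.0015,-0.0013,0,0, 0.0014,-0.0014,0,0, 0.0014,-0.0014,0,0
```

Emit:
{"api": "arm_command", "payload": {"commands": [0.0016,-0.0012,0,0,0.0015,-0.0012,0,0,0.0015,-0.0013,0,0,0.0014,-0.0014,0,0,0.0014,-0.0014,0,0]}}

```text
clock: 29.8
position: [447.4, 99.7, 35.8]
ee_rot: [-0.639, 0.769, 0.006, -0.005]
contact_force: [-0.3, 0.3, 0.7]
gripper_width: 0.3
```

Run:
```python
from push import *
where("L"); rows("L",[2]*5)
im=arm.get_image("wrist")[:,:,::-1].copy(); cv2.imwrite("pics/w20.png",im)
```

```text
L t 29.8 tool b -24.2 L 44.8 corner b -35.2 L 36.8 r 50.9 sc 48.7 th 0.508 tipz 65.8 F b 0.23 L 0.36 z 0.67 tilt b -0.0002 L 0.0154 yaw -100.52
th end 0.31
0.0013,-0.0015,0,0, 0.0013,-0.0015,0,0, 0.0012,-0.0016,0,0, 0.0011,-0.0016,0,0, 0.0011,-0.0017,0,0
```

View pics/w20.png

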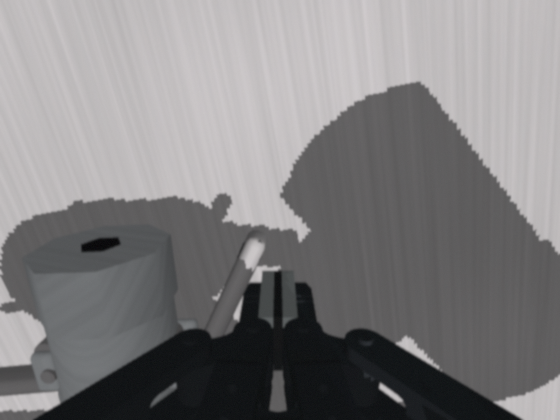

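Emit:
{"api": "arm_command", "payload": {"commands": [0.0013,-0.0015,0,0,0.0013,-0.0015,0,0,0.0012,-0.0016,0,0,0.0011,-0.0016,0,0,0.0011,-0.0017,0,0]}}

```text
clock: 30.35
position: [454.4, 92.2, 35.7]
ee_rot: [-0.639, 0.769, 0.006, -0.005]
contact_force: [-0.4, 2.0, 0.7]
gripper_width: 0.0
```

Run:
```python
from push import *
where("L"); rows("L",[1.5]*5)
im=arm.get_image("wrist")[:,:,::-1].copy(); cv2.imwrite("pics/w21.png",im)
```

```text
L t 30.35 tool b -30.3 L 36.5 corner b -41.3 L 28.5 r 50.2 sc 47.9 th 0.300 tipz 65.7 F b 1.87 L 0.79 z 0.69 tilt b 0.0003 L 0.0156 yaw -100.52
th end 0.15
0.0008,-0.0012,0,0, 0.0008,-0.0013,0,0, 0.0008,-0.0013,0,0, 0.0007,-0.0013,0,0, 0.0007,-0.0013,0,0
```

View pics/w21.png

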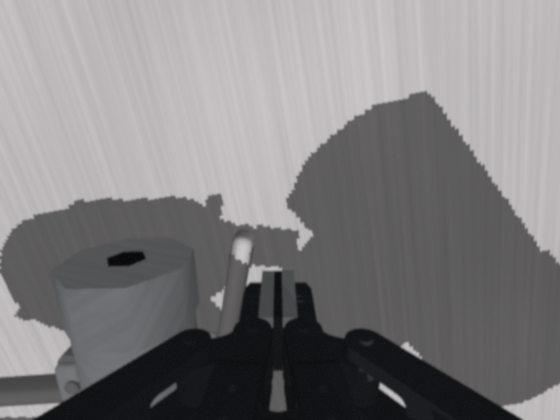

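Emit:
{"api": "arm_command", "payload": {"commands": [0.0008,-0.0013,0,0,0.0008,-0.0013,0,0,0.0008,-0.0013,0,0,0.0007,-0.0013,0,0,0.0007,-0.0013,0,0]}}

```text
clock: 30.9
position: [461.0, 86.7, 35.5]
ee_rot: [-0.639, 0.769, 0.006, -0.005]
contact_force: [-2.2, 2.2, 0.8]
gripper_width: 0.4
```

Run:
```python
from push import *
where("L"); rows("L",[1.2]*5)
```

```text
L t 30.9 tool b -34.6 L 29.1 corner b -45.6 L 21.1 r 50.2 sc 47.9 th 0.130 tipz 65.5 F b 1.74 L 2.57 z 0.83 tilt b 0.0003 L 0.0152 yaw -100.53
th end 0.01
0.0005,-0.0011,0,0, 0.0005,-0.0011,0,0, 0.0005,-0.0011,0,0, 0.0004,-0.0011,0,0, 0.0004,-0.0011,0,0
```

Emit:
{"api": "arm_command", "payload": {"commands": [0.0004,-0.0011,0,0,0.0004,-0.0011,0,0,0.0004,-0.0011,0,0,0.0003,-0.001,0,0,0.0002,-0.001,0,0]}}

```text
clock: 31.4
position: [461.1, 84.0, 34.5]
ee_rot: [-0.639, 0.769, 0.009, -0.009]
contact_force: [-4.2, 3.7, 3.5]
gripper_width: -0.0
```

Run:
```python
from push import *
where("L")
im=arm.get_image("wrist")[:,:,::-1].copy(); cv2.imwrite("pics/w22.png",im)
```

```text
L t 31.4 tool b -37.1 L 28.2 corner b -48.1 L 20.2 r 52.2 sc 50.0 th 0.106 tipz 64.5 F b 2.90 L 4.78 z 3.53 tilt b -0.0021 L 0.0248 yaw -100.60
```

View pics/w22.png

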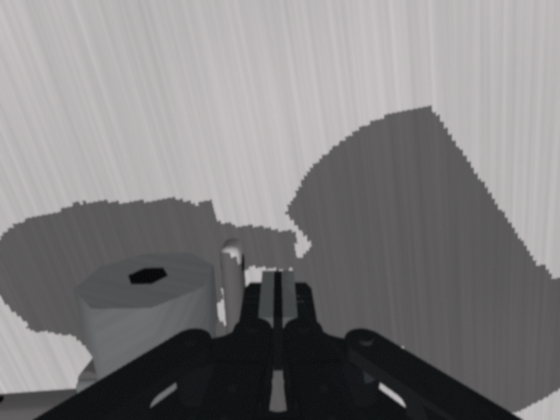

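Emit:
{"api": "arm_command", "payload": {"commands": [0,-0.0015,-0.0005,0,0,-0.0015,-0.0005,0,0,-0.0015,0,0,0,-0.0015,0,0,0,-0.0015,0,0]}}

```text
clock: 31.95
position: [460.7, 83.6, 34.2]
ee_rot: [-0.638, 0.77, 0.014, -0.015]
contact_force: [-7.0, 5.2, 4.2]
gripper_width: 0.1
```

Run:
```python
from push import *
where("L")
im=arm.get_image("wrist")[:,:,::-1].copy(); cv2.imwrite("pics/w23.png",im)
```

```text
L t 31.95 tool b -37.5 L 28.1 corner b -48.5 L 20.1 r 52.5 sc 50.3 th 0.103 tipz 64.2 F b 3.88 L 7.83 z 4.17 tilt b -0.0048 L 0.0395 yaw -100.66
```

View pics/w23.png

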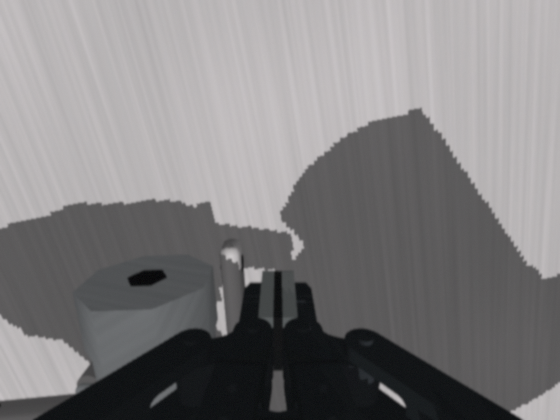

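Emit:
{"api": "arm_command", "payload": {"commands": [0,0.003,0,0,0,0.004,0,0,0,0.006,0,0,0,0.006,-0.004,0,0,0.004,-0.01,0]}}

```text
clock: 32.5
position: [437.3, 87.1, 49.0]
ee_rot: [-0.638, 0.77, 0.013, -0.016]
contact_force: [0.4, 0.2, 0.1]
gripper_width: -0.2
```

Emit:
{"api": "arm_command", "payload": {"commands": [0,0,-0.02,0,0,0,-0.024,0,0,0,-0.024,0,0,0,-0.02,0,0,0,0,0]}}

```text
clock: 33.0
position: [440.4, 87.2, 145.2]
ee_rot: [-0.639, 0.769, 0.012, -0.013]
contact_force: [0.2, 0.0, 0.3]
gripper_width: -0.6
```

Run:
```python
from push import *
where("L");full()
plan([533,176,136],-100.5)
```

```text
L t 33.0 tool b -37.6 L 48.8 corner b -48.6 L 40.8 r 63.5 sc 61.7 th 0.460 tipz 175.2 F b 0.05 L -0.15 z 0.25 tilt b -0.0046 L 0.0351 yaw -100.56
t 33.0 p [440.4   87.25 145.2 ] yaw -100.56 z ['-0.0353', '0.0019', '-0.9994'] F [0.16 0.02 0.25] T [ 0.01 -0.12  0.  ] w -0.6
j ['0.5439', '0.1579', '-0.4554', '-0.0238', '-0.9869', '-0.7149'] e [ -0.08 -25.11  16.38   3.65  -0.26  -0.  ]
from [440.4   87.25 145.2 ] yaw -100.56 t 33.0 d [92.6  88.75 -9.2 ] dyaw 0.06
-0.0208,-0.0150,0.0018,-0.01,
-0.0208,-0.0150,0.0018,-0.01,
-0.0208,-0.0150,0.0018,-0.01,
-0.0208,-0.0150,0.0018,-0.01,
-0.0208,-0.0150,0.0018,-0.01,
--
```

Emit:
{"api": "arm_command", "payload": {"commands": [-0.0208,-0.015,0.001,0,-0.0208,-0.015,0.001,0,-0.0208,-0.015,0.001,0,-0.0208,-0.015,0.001,0,-0.0208,-0.015,0.001,0]}}

```text
clock: 33.5
position: [531.5, 176.0, 137.9]
ee_rot: [-0.638, 0.77, 0.013, -0.013]
contact_force: [0.5, 0.3, -0.5]
gripper_width: 0.4
```

Run:
```python
from push import *
im=arm.get_image("wrist")[:,:,::-1].copy(); cv2.imwrite("pics/w24.png",im)
where("R");full()
print(C("R",1.62,extra=14))
places("wrist",["coupling"])
```

```text
R t 33.55 tool b 69.2 L -21.5 corner b 58.2 L -29.5 r 65.3 sc 63.5 th -2.905 tipz 167.3 F b 2.36 L 2.59 z 1.15 tilt b -0.0020 L -0.0330 yaw -100.63
t 33.55 p [534.64 178.53 137.33] yaw -100.63 z ['-0.0328', '0.0040', '-0.9995'] F [2.97 1.85 1.15] T [ 0.24 -0.63  0.03] w 0.2
j ['0.5965', '0.3518', '-0.2044', '-0.0252', '-1.0395', '-0.7690'] e [ -0.3  -41.11  14.63   3.2   -0.67  -0.03]
[605.41 138.12  75.  ]
wrist coupling 0.9 [519.9 126.2  71.2] px [278. 143.]
```

View pics/w24.png

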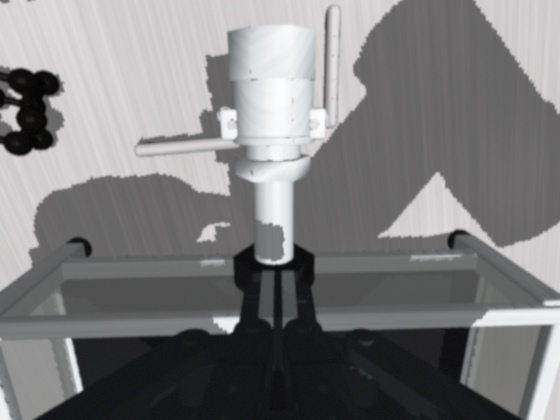

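Run:
```python
from push import *
plan([605.4,138,137],-100.5)
```

```text
from [532.77 177.18 137.16] yaw -100.65 t 33.6 d [ 72.63 -39.18  -0.16] dyaw 0.15
0.0050,-0.0157,0.0000,-0.03,
0.0050,-0.0157,0.0000,-0.03,
0.0050,-0.0157,0.0000,-0.03,
0.0050,-0.0157,0.0000,-0.03,
0.0051,-0.0157,0.0000,-0.03,
--
```

Emit:
{"api": "arm_command", "payload": {"commands": [0.005,-0.0157,0,0,0.005,-0.0157,0,0,0.005,-0.0157,0,0,0.005,-0.0157,0,0,0.005,-0.0157,0,0]}}

```text
clock: 34.1
position: [604.9, 135.4, 132.5]
ee_rot: [-0.639, 0.769, 0.014, -0.015]
contact_force: [0.1, 0.3, -1.1]
gripper_width: -0.4
```

Emit:
{"api": "arm_command", "payload": {"commands": [0,0,0.008,0,0,0,0.016,0,0,0,0.016,0,0,0,0.016,0,0,0,0.012,0]}}

```text
clock: 34.6
position: [603.5, 131.6, 61.7]
ee_rot: [-0.636, 0.771, 0.014, -0.014]
contact_force: [0.4, -0.2, -0.7]
gripper_width: 0.1
```

Run:
```python
from push import *
where("R");full()
t=C("R",1.62,extra=14); plan([t[0],t[1],36],-100.5)
```

```text
R t 34.6 tool b 35.7 L 55.0 corner b 24.7 L 47.0 r 53.1 sc 50.9 th 1.768 tipz 91.7 F b -0.09 L 0.43 z -0.67 tilt b -0.0039 L -0.0392 yaw -100.95
t 34.6 p [603.47 131.58  61.71] yaw -100.95 z ['-0.0392', '0.0033', '-0.9992'] F [ 0.41 -0.17 -0.67] T [-0.02 -0.09  0.02] w 0.1
j ['0.4651', '0.5171', '-0.1452', '-0.0254', '-0.9422', '-0.6410'] e [ -0.02 -43.35  16.22   3.56  -0.21  -0.  ]
from [603.47 131.58  61.71] yaw -100.95 t 34.6 d [  1.95   6.53 -25.71] dyaw 0.45
-0.0014,-0.0001,0.0051,-0.09,
-0.0014,-0.0001,0.0051,-0.09,
-0.0014,-0.0001,0.0051,-0.09,
-0.0014,-0.0001,0.0051,-0.09,
-0.0014,-0.0001,0.0051,-0.09,
--
```

Emit:
{"api": "arm_command", "payload": {"commands": [-0.0014,0,0.005,0,-0.0014,0,0.005,0,-0.001,0,0.005,0,0,0,0.005,0,0,0,0.005,0]}}

```text
clock: 35.1
position: [602.6, 135.5, 34.6]
ee_rot: [-0.636, 0.771, 0.014, -0.014]
contact_force: [-0.9, 0.3, -0.3]
gripper_width: 0.0
```

Run:
```python
from push import *
im=arm.get_image("wrist")[:,:,::-1].copy(); cv2.imwrite("pics/w25.png",im)
where("R"); rows("R",[3]*5)
```

```text
R t 35.15 tool b 39.0 L 52.9 corner b 28.0 L 44.9 r 52.9 sc 50.7 th 1.842 tipz 63.6 F b 0.21 L -0.34 z -0.74 tilt b -0.0051 L -0.0414 yaw -100.96
th end 1.54
0.0028,-0.0011,0,0, 0.0029,-0.0009,0,0, 0.0029,-0.0007,0,0, 0.0029,-0.0006,0,0, 0.0029,-0.0004,0,0
```

View pics/w25.png

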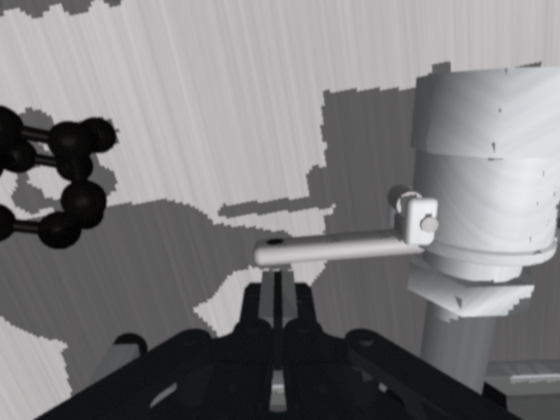

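Emit:
{"api": "arm_command", "payload": {"commands": [0.003,-0.001,-0.0005,0,0.003,-0.0009,-0.0005,0,0.003,-0.0007,-0.0005,0,0.003,-0.0006,0,0,0.003,-0.0004,0,0]}}

```text
clock: 35.65
position: [603.6, 119.2, 36.0]
ee_rot: [-0.636, 0.771, 0.014, -0.014]
contact_force: [-0.4, 0.1, -1.1]
gripper_width: -0.1
```

Run:
```python
from push import *
where("R"); rows("R",[3]*5)
```

```text
R t 35.65 tool b 23.5 L 57.3 corner b 12.5 L 49.3 r 50.9 sc 48.6 th 1.520 tipz 66.0 F b 0.03 L -0.40 z -1.06 tilt b -0.0038 L -0.0395 yaw -100.94
th end 1.22
0.0029,-0.0006,0,0, 0.0030,-0.0004,0,0, 0.0030,-0.0002,0,0, 0.0030,-0.0000,0,0, 0.0030,0.0002,0,0
```

Emit:
{"api": "arm_command", "payload": {"commands": [0.003,-0.0006,0,0,0.003,-0.0004,0,0,0.003,-0.0002,0,0,0.003,0,0,0,0.003,0.0002,0,0]}}

```text
clock: 36.15
position: [601.7, 102.8, 36.3]
ee_rot: [-0.636, 0.771, 0.014, -0.014]
contact_force: [0.1, 0.7, -0.1]
gripper_width: -0.0
```

Run:
```python
from push import *
where("R"); rows("R",[3]*5)
```

```text
R t 36.15 tool b 7.0 L 58.5 corner b -4.0 L 50.5 r 50.6 sc 48.3 th 1.190 tipz 66.3 F b 0.69 L -0.08 z -0.11 tilt b -0.0035 L -0.0391 yaw -100.96
th end 0.89
0.0030,0.0004,0,0, 0.0029,0.0005,0,0, 0.0029,0.0007,0,0, 0.0029,0.0009,0,0, 0.0028,0.0010,0,0
```

Emit:
{"api": "arm_command", "payload": {"commands": [0.003,0.0004,0,0,0.0029,0.0005,0,0,0.0029,0.0007,0,0,0.0029,0.0009,0,0,0.0028,0.001,0,0]}}

```text
clock: 36.65
position: [595.2, 88.0, 36.6]
ee_rot: [-0.636, 0.771, 0.014, -0.014]
contact_force: [0.0, 0.1, -0.8]
gripper_width: 0.3
```

Run:
```python
from push import *
where("R"); rows("R",[2.2]*5)
im=arm.get_image("wrist")[:,:,::-1].copy(); cv2.imwrite("pics/w26.png",im)
```

```text
R t 36.65 tool b -8.7 L 54.7 corner b -19.7 L 46.7 r 50.7 sc 48.5 th 0.871 tipz 66.5 F b 0.05 L -0.00 z -0.78 tilt b -0.0033 L -0.0387 yaw -100.96
th end 0.65
0.0020,0.0010,0,0, 0.0019,0.0010,0,0, 0.0019,0.0011,0,0, 0.0018,0.0012,0,0, 0.0018,0.0013,0,0
```

View pics/w26.png

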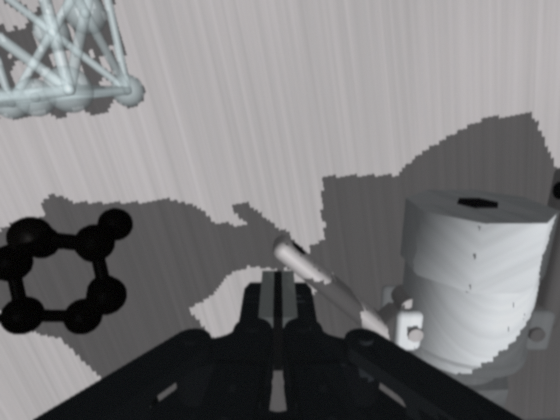

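Right arm is following the fingers (handle from (385,325) to (283,242)). Continuing into the cam range with smaller steps.

Emit:
{"api": "arm_command", "payload": {"commands": [0.002,0.001,0,0,0.0019,0.001,0,0,0.0019,0.0011,0,0,0.0018,0.0012,0,0,0.0018,0.0013,0,0]}}

```text
clock: 37.2
position: [587.7, 79.0, 37.1]
ee_rot: [-0.636, 0.771, 0.013, -0.013]
contact_force: [0.1, -0.1, -0.9]
gripper_width: 0.1
```

Run:
```python
from push import *
where("R"); rows("R",[2]*5)
```

```text
R t 37.2 tool b -19.0 L 49.0 corner b -30.0 L 41.0 r 50.8 sc 48.5 th 0.639 tipz 67.1 F b -0.06 L 0.09 z -0.85 tilt b -0.0030 L -0.0376 yaw -100.96
th end 0.44
0.0015,0.0013,0,0, 0.0015,0.0013,0,0, 0.0014,0.0014,0,0, 0.0014,0.0014,0,0, 0.0013,0.0015,0,0
```

Emit:
{"api": "arm_command", "payload": {"commands": [0.0015,0.0013,0.0003,0,0.0015,0.0013,0.0003,0,0.0014,0.0014,0,0,0.0014,0.0014,0,0,0.0013,0.0015,0,0]}}

```text
clock: 37.7
position: [581.5, 73.0, 37.8]
ee_rot: [-0.637, 0.771, 0.012, -0.011]
contact_force: [2.2, -0.4, 0.1]
gripper_width: 0.2
```

Run:
```python
from push import *
where("R"); rows("R",[2]*5)
```

```text
R t 37.7 tool b -26.0 L 43.8 corner b -37.0 L 35.8 r 51.5 sc 49.3 th 0.473 tipz 67.8 F b 0.02 L 2.22 z 0.13 tilt b -0.0013 L -0.0322 yaw -100.90
th end 0.27
0.0012,0.0016,0,0, 0.0011,0.0016,0,0, 0.0010,0.0017,0,0, 0.0010,0.0017,0,0, 0.0009,0.0017,0,0
```

Emit:
{"api": "arm_command", "payload": {"commands": [0.0012,0.0016,0.0005,0,0.0011,0.0016,0.0005,0,0.001,0.0017,0.0005,0,0.001,0.0017,0.0005,0,0.0009,0.0017,0,0]}}

```text
clock: 38.2
position: [575.3, 69.7, 37.7]
ee_rot: [-0.637, 0.771, 0.01, -0.007]
contact_force: [3.4, -1.0, -0.5]
gripper_width: 0.0
```

Run:
```python
from push import *
where("R"); rows("R",[1.6]*5)
im=arm.get_image("wrist")[:,:,::-1].copy(); cv2.imwrite("pics/w27.png",im)
```

```text
R t 38.2 tool b -30.5 L 38.1 corner b -41.5 L 30.1 r 51.3 sc 49.0 th 0.331 tipz 67.7 F b -0.34 L 3.55 z -0.47 tilt b 0.0014 L -0.0245 yaw -100.83
th end 0.17
0.0008,0.0014,0,0, 0.0007,0.0014,0,0, 0.0007,0.0014,0,0, 0.0006,0.0014,0,0, 0.0006,0.0014,0,0
```

View pics/w27.png

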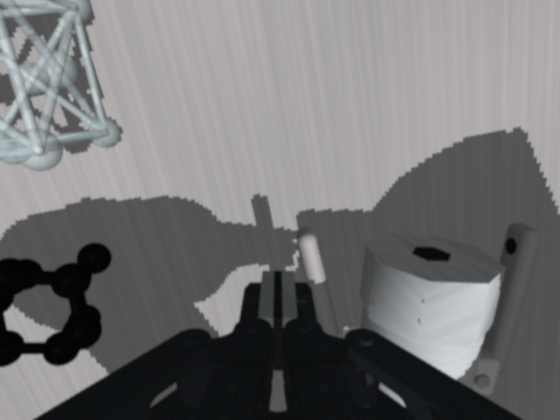

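Emit:
{"api": "arm_command", "payload": {"commands": [0.0008,0.0015,0.0004,0,0.0007,0.0015,0.0004,0,0.0007,0.0015,0.0004,0,0.0006,0.0015,0,0,0.0006,0.0015,0,0]}}

```text
clock: 38.75
position: [564.4, 67.4, 36.1]
ee_rot: [-0.637, 0.771, 0.011, -0.009]
contact_force: [5.8, 0.1, 0.0]
gripper_width: -0.1
```

Run:
```python
from push import *
where("R"); rows("R",[1.4]*5)
```

```text
R t 38.75 tool b -34.6 L 27.9 corner b -45.6 L 19.9 r 49.8 sc 47.5 th 0.106 tipz 66.1 F b 1.20 L 5.70 z 0.04 tilt b 0.0002 L -0.0282 yaw -100.86
th end -0.03
0.0006,0.0013,0,0, 0.0006,0.0013,0,0, 0.0006,0.0013,0,0, 0.0005,0.0013,0,0, 0.0005,0.0013,0,0
```

Emit:
{"api": "arm_command", "payload": {"commands": [0.0003,0.0011,0,0,0.0003,0.0011,0,0,0,0.0012,0,0,0,0.0012,0,0,0,0.0012,0,0]}}

```text
clock: 39.25
position: [565.0, 67.9, 37.0]
ee_rot: [-0.638, 0.77, 0.007, -0.003]
contact_force: [6.0, -2.6, -2.1]
gripper_width: 0.0
```

Run:
```python
from push import *
where("R")
im=arm.get_image("wrist")[:,:,::-1].copy(); cv2.imwrite("pics/w28.png",im)
```

```text
R t 39.25 tool b -34.2 L 28.0 corner b -45.2 L 20.0 r 49.5 sc 47.1 th 0.108 tipz 67.0 F b -1.51 L 6.37 z -2.06 tilt b 0.0038 L -0.0150 yaw -100.77
```

View pics/w28.png

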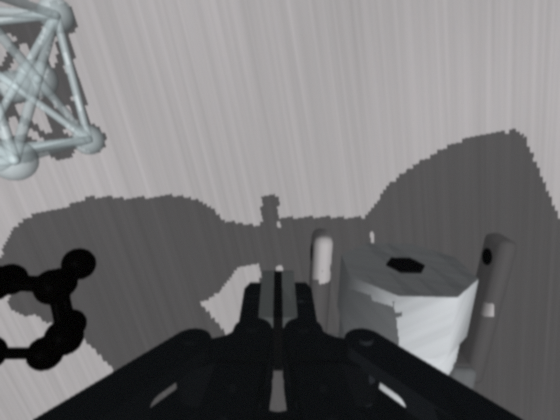

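Emit:
{"api": "arm_command", "payload": {"commands": [0,0.0015,0,0,0,0.0015,0,0,0,0.0015,0,0,0,0.0015,0,0,0,0.0015,0,0]}}

```text
clock: 39.8
position: [565.7, 68.2, 38.2]
ee_rot: [-0.638, 0.77, 0.002, 0.003]
contact_force: [5.8, -2.7, -0.9]
gripper_width: -0.2
```

Run:
```python
from push import *
where("R")
```

```text
R t 39.8 tool b -33.9 L 28.1 corner b -44.9 L 20.1 r 49.2 sc 46.8 th 0.112 tipz 68.2 F b -1.63 L 6.23 z -0.89 tilt b 0.0069 L 0.0009 yaw -100.66
```

Not moving any further, so it is at the stop. I'll back off and look from the hover pose.

Emit:
{"api": "arm_command", "payload": {"commands": [0,-0.003,0,0,0,-0.004,0,0,0,-0.006,0,0,0,-0.006,-0.004,0,0,-0.004,-0.01,0]}}

```text
clock: 40.3
position: [583.0, 62.1, 48.9]
ee_rot: [-0.638, 0.77, 0.006, -0.004]
contact_force: [-0.3, -0.1, 0.2]
gripper_width: -0.0
```

Emit:
{"api": "arm_command", "payload": {"commands": [0,0,-0.02,0,0,0,-0.024,0,0,0,-0.024,0,0,0,-0.02,0,0,0,0,0]}}

```text
clock: 40.8
position: [586.4, 61.3, 144.1]
ee_rot: [-0.637, 0.771, 0.005, -0.004]
contact_force: [0.9, 0.2, -0.7]
gripper_width: 0.0
```

Run:
```python
from push import *
where("R")
plan([533,176,140],-100.5)
```

```text
R t 40.8 tool b -36.7 L 50.2 corner b -47.7 L 42.2 r 63.7 sc 61.9 th 0.486 tipz 174.1 F b 0.34 L 0.84 z -0.73 tilt b 0.0012 L -0.0126 yaw -100.81
from [586.39  61.28 144.06] yaw -100.81 t 40.8 d [-53.39 114.72  -4.06] dyaw 0.31
-0.0205,0.0148,0.0008,-0.06,
-0.0206,0.0148,0.0008,-0.06,
-0.0206,0.0147,0.0008,-0.06,
-0.0206,0.0147,0.0008,-0.06,
-0.0206,0.0147,0.0008,-0.06,
--
```

Emit:
{"api": "arm_command", "payload": {"commands": [-0.0205,0.0148,0,0,-0.0206,0.0148,0,0,-0.0206,0.0147,0,0,-0.0206,0.0147,0,0,-0.02,0.014,0,0]}}

```text
clock: 41.3
position: [532.2, 175.9, 144.3]
ee_rot: [-0.634, 0.773, 0.006, -0.005]
contact_force: [-0.8, 0.3, 0.1]
gripper_width: 0.4
```

Emit:
{"api": "arm_command", "payload": {"commands": [0,0,0,0,0,0,0,0,0,0,0,0,0,0,0,0,0,0,0,0]}}

```text
clock: 41.8
position: [530.9, 175.9, 142.7]
ee_rot: [-0.635, 0.773, 0.007, -0.007]
contact_force: [-0.3, -0.8, 0.6]
gripper_width: 0.0
```

Run:
```python
from push import *
im=arm.get_image("wrist")[:,:,::-1].copy(); cv2.imwrite("pics/w29.png",im)
full()
places("wrist",["coupling","tail","handle_left","handle_right","push_left","push_right"])
# axis of handles & coupling at known heights, by hand later
cv2.imwrite("pics/w29z.png",cv2.resize(im[0:200,190:370],None,fx=3.4,fy=3,interpolation=cv2.INTER_CUBIC))
np.save("w29T.npy",CI("wrist")["world_from_camera"])
```

```text
t 41.85 p [530.84 175.88 142.74] yaw -101.18 z ['-0.0189', '0.0021', '-0.9998'] F [-0.73  0.66  0.92] T [ 0.05 -0.04  0.02] w 0.2
j ['0.6021', '0.3328', '-0.2222', '-0.0145', '-1.0303', '-0.7897'] e [  0.09 -34.98  17.22   3.81  -0.03   0.  ]
wrist coupling 0.76 [519.4 124.6  73. ] px [277. 141.]
wrist tail 0.72 [513.8  77.   71.8] px [271.  62.]
wrist push_left 0.74 [471.1  72.7  74.5] px [339.  39.]
wrist push_left 0.65 [539.1 216.9   0.7] px [274. 234.]
wrist push_right 0.83 [549.7  59.   71.4] px [207.  42.]
```

View pics/w29z.png

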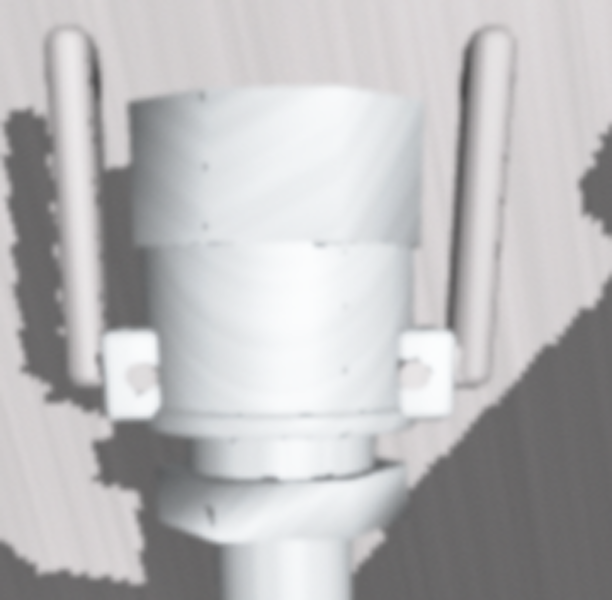

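Run:
```python
from push import *
def ang(p,q,z):
    a=pix2plane("wrist",190+p[0]/3.4,p[1]/3,z);c=pix2plane("wrist",190+q[0]/3.4,q[1]/3,z); d=a-c; return np.degrees(np.arctan2(-d[1],-d[0])),a,c
for n,p,q in (("R",(72,50),(87,370)),("L",(490,50),(472,370)),("tail mid",(277,100),(284,425))):
    A=ang(p,q,82 if n[0] in "RL" else 99); print(n,A, "rel rad",np.radians(A[0]-79.5))
full()
```

```text
R (np.float64(78.27204737779576), array([542.42,  48.14,  82.  ]), array([554.37, 105.71,  82.  ])) rel rad -0.021431816315962054
L (np.float64(78.58375591375237), array([473.83,  61.31,  82.  ]), array([485.54, 119.28,  82.  ])) rel rad -0.015991476056948044
tail mid (np.float64(79.83854336776245), array([511.08,  65.22,  99.  ]), array([521.17, 121.47,  99.  ])) rel rad 0.005908696428244864
t 42.15 p [530.69 176.52 142.95] yaw -101.12 z ['-0.0185', '0.0023', '-0.9998'] F [-0.07 -0.51  0.24] T [-0.02 -0.04  0.  ] w 0.1
j ['0.6033', '0.3325', '-0.2221', '-0.0145', '-1.0302', '-0.7898'] e [ -0.04 -34.86  17.18   3.81  -0.03   0.  ]
```

Run:
```python
from h import *
im=arm.get_image("top"); cv2.imwrite("pics/t30.png",im[:,:,::-1])
im=arm.get_image("side"); cv2.imwrite("pics/s30.png",im[:,:,::-1])
```

```text
(no output)
```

View pics/t30.png

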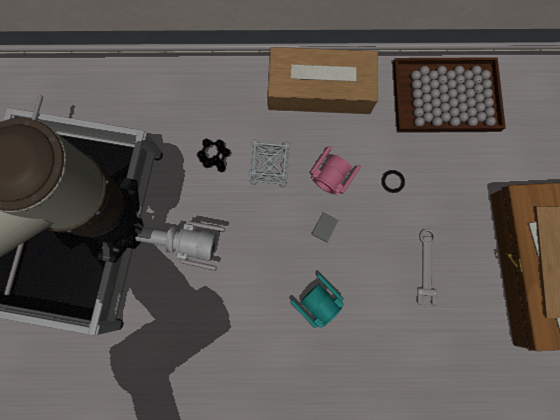

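View pics/s30.png

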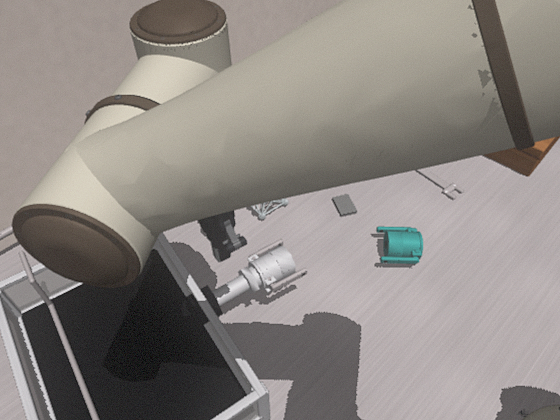

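Top view: the coupling sits on the adaptor around (195,242), with both handles lying along its sides. Spanner, gauge block, both lattices and the spare gasket are where they were at the start, and the gripper is clear. Handing in.

Run:
```python
from h import *
stat(); arm.job_done()
```

```text
t 42.25 p [530.69 176.61 142.92] yaw -101.11 z [-0.02  0.   -1.  ] F [0.16 0.3  0.94] w 0.2
the job is handed in; nothing more can be done
```

The coupling is on the drain adaptor with both cam arms shut, and I handed the job in at 42.3 s with the gripper clear of everything.

**Seating:** I gripped the coupling by its tail and slid it on until it met the gasket, where it stopped moving at about 6 N. Then I let go.

**Cam arms:** I swung the left arm shut first, then the right. Each stopped dead, the left at about 10 N and the right at about 7 N, both under the 20 N limit. These forces are wrist readings taken at the end of each half-second call, so a short peak in between could have been missed.

**Last checks:**
- In the last wrist picture both handles lie parallel to the drain axis to about 0.02 rad.
- The mouth is about 97 mm out from the wall by my measurement.
- The bystanders look unmoved in the top view.

**What disagreed:**
- **Fingertip offset:** the fingertips sat about 30 mm (shut) to 40 mm (open) behind the reported TCP. I set heights from the pictures and contact instead.
- **Home position:** the coupling came home about 1.6 mm short of where my picture-based tip estimate put it. I relied on the felt contact.
- **Tool tilt:** the tool picked up tilts of up to 0.04 rad along the way. While the coupling was held, that was almost all roll about its own axis.

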